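# Unlatch the fittings case and hang up the slotted plate

## Robot

A 7-joint arm with a two-finger parallel gripper is mounted at the origin on the work surface. World frame = base frame: x ahead of the robot, y to its left, z up, the work surface at z = 0. Lengths are in m, angles in degrees, forces in N, time in s.
With the tool pointing down it reaches from about 0.425 to 0.95 m from the base axis. Payload 4.7 kg.
Tool frame: the origin (TCP) lies midway between the tips of the shut fingers; the grasp point (between the pads) lies 19 mm behind it; z points along the fingers, y is the line along which they close (so a half turn about z gives the same grasp; the last joint's range is limited). The gripper opens to 87 mm and grips with 3 to 60 N. Pads are 19 mm wide; open, the fingers measure 117 mm over their backs; the gripper's body (75 mm by 190 mm) begins 51 mm behind the grasp point.
Start: joints at [66.354, 26.849, -2.785, 87.806, 1.381, 65.374, -4.715], TCP at [0.253, -0.626, 0.223] pointing down, gripper open.
Joint ranges: [-148.3, 148.3], [-19.14, 114.17], [-79.39, 73.82], [5.75, 140.21], [-59.74, 239.74], [12.07, 113.84], [-152.46, 152.46]. Speed limits (degrees/s): [147.25, 147.25, 180, 180, 180, 180, 180].

## Interface

Orientations are given as a 3x3 rotation matrix whose columns are the frame's x, y, z axes.
In Python, from bench import manip gives the robot as it stands. The module is installed in compiled form; this text tells all that it offers.
- The arm moves only by the tool move_arm, never from a script. Its argument "increments" is a list of rows, each an object of numbers: "tx", "ty", "tz": the shift along the tool's x, y, z in units of 3 cm (1.0 is 3 cm); "ax", "ay", "az": the turn, a rotation vector about the tool's x, y, z in units of 5 degrees (1.0 is 5 degrees); "grip": the closure, from 0 (fully open) to 1 (shut). A call has 1 to 5 rows; each row shifts and turns the commanded pose from where the row before left it, along the tool's axes as they then stand; what a row does not reach is not made up. A row lasts 1/8 s, in which the tool goes at most 62.5 mm and 10.7 degrees, less where a joint would pass 70% of its speed; a pose out of reach is approached as far as the arm can. A call with a number of a shift or a turn outside -1 to 1 is refused whole. A call with a gripper value outside its range is refused whole. The fingers move at their own pace and stop on an object; "squeeze" is the grip in N (left out, the last holds). Time passes only in rows, so rows that do not move let the fingers close. It gives the time, the measured TCP pose, the force, the opening and the grip force at its end, in the units of the state.
- manip.observe(): the state, without advancing time (a new reading comes with each control period).
- manip.snapshot(name): name is "side" or "top" or "wrist"; returns (picture, depth): 400x640x3 uint8, red, green, blue; 400x640 float32, m along the optical axis (not along the pixel's ray), 0 where there is no reading.
- manip.get_calibration(name): a dict with "K" (3x3 intrinsics, pixels), "position" and "attitude" of the camera in the world; the wrist camera has in their place "mount" (4x4, takes a point from camera to tool coordinates, whose origin is the TCP and whose axes are the flange's). Camera axes: x right, y down, z forward; pixel columns grow to the right and rows downward; lengths in m; the calibration is good to about 2 mm. The wrist camera is an equidistant fisheye: a pixel r from the principal point sees the ray r / f radians off the axis. A picture is of the moment at which its call begins: read the wrist's pose just before it. get_calibration takes no time and is no camera call.
- manip.hand_in(): hands the job in; it is judged then, once.
The state is a dict: "time": time; "joint_pos": joint angles; "qvel": joint speeds; "joint_torque": joint torques, N m; "position": TCP position; "tcp_rot": TCP orientation; "wrist_force": force on the tool from outside, world axes, zero at the start; "torque": the same for the moment, N m; "gripper_width": opening from 0.0 (shut) to 1.0 (fully open); "grip_force": force on a finger pad.
Only numpy, scipy, OpenCV 4.12 (cv2) and the standard library are available. Lean on these libraries where they do the work, as an engineer would, in place of code of your own. Each camera call takes 0.05 s, during which the arm holds its last target. There are 200 camera calls.

## Task

Flip open the toggle latch on the front of the plywood case and swing its lid right back so that it stays open. Take out the slotted aluminium plate and hang it by its slot on the headed pin of the wooden stand, upright and hanging free, with the pin up in the seat at the slot's inner end. Leave the case open, and leave the other two pieces in their grooves and everything else on the bench where it is.

Things in the scene. Friction and masses are not known exactly. Their poses are not given: they have to be found in the camera images.
- case: Fixed plywood case, 150 (x) by 240 (y) by 125 mm high without its lid, walls and floor 8 mm. Origin: centre of its underside on the bench; x points from the latch side (its front, on the robot's right) to the hinge side, z up; yaw about 90 degrees.
- rack (a point): Bottom of the middle groove of the wooden rack inside the case: case frame (-15, 0, 8) mm, axes as the case's. Three grooves along x, at y = -70, 0 and 70 mm from here, each 10 mm wide, 54 long, 35 deep; one piece stands in each, which one varies. From an outer groove's centre to the case's side wall: 42 mm.
- lid (a joint): Angle of the flat lid (150 by 240 by 12 mm plywood, 0.35 kg): 0 shut, 1.85 rad open against its stop, leaning back. Hinged at the case's rear top edge; the front edge rises and goes back. The hinge is stiff (0.32 N m), so the lid stays at any angle; lifting takes about 5 N at the knob. It cannot be raised while the latch is closed.
- lid_hinge (a point): Point on the lid's hinge line at mid-width, case frame (75, 0, 125.5) mm. Its axes turn with the lid; equal to the case's axes when shut.
- lid_knob (a point): Grip point in the wooden knob on the lid: 130 mm before the hinge line and 33 mm above it when shut, 21 mm above the lid's top face. The knob is a block 14 (x) by 26 (y) by 30 mm tall. Pinched across its 26 mm (along y) it can turn between the pads as the lid swings. With the lid open the knob is on its rear side, pointing back.
- latch (a joint): Angle of the steel over-centre latch lever on the middle of the case's front: 0 closed (hanging down), 1.9 rad fully open (standing out, a little upwards). The tab swings out and up about the pivot's y axis. It takes about 4 N at the tab to start, up to dead centre at 0.6 rad, then springs fully open and stays. Its 36 mm wide wire bail holds the lid's lip and swings clear by itself.
- latch_pivot (a point): Middle of the latch lever's pivot: 12 mm before the case's front face and 98 mm above the bench.
- latch_tab (a point): Grip point near the lever's free end; turns with it. Closed, it is 18 mm further out and 53 mm lower than the pivot: 30 mm before the front face, 45 mm above the bench. The lever is 24 mm wide (y), 3 mm thick, its lower part flared out, ending 64 mm under the pivot. Pinch its side edges along y, tool tilted forwards and down (upright, the gripper would hit the lid).
- plate: The slotted plate: loose, aluminium, 50 mm wide (x), 8 thick (y), 92 tall (z), 0.1 kg; the other rack pieces are only 34 wide, 72 tall. Origin: centre of its lower edge; axes along the case's as it stands in its groove. A slot (z = 49 to 63 mm) runs in from its +x edge (hinge side) to x = -7 mm; over its inner end a seat notch (x = -7 to 7 mm) goes up to z = 67. Solid above: grip there.
- plate_seat (a point): Point in the plate where the pin's centre line lies once it hangs: on the mid-plane, 63 mm above the plate's lower edge (29 mm below its upper edge), at x = 0.
- stand: Fixed wooden stand that carries the pin. Origin: on the bench straight under the pin's middle; its y axis (the pin's direction) points roughly to the robot. Base 120 (x) by 130 (y) by 18 mm, centred at y = -20 mm; post 45 (x) by 30 (y) mm, y = -70 to -40 mm, 188 mm tall.
- pin (a point): Middle of the level steel pin, 8 mm thick, 170 mm above the bench; axes as the stand's. It runs along y from the post (y = -40 mm) to a round head (24 mm diameter, 5 mm thick) at y = +40 mm, so the plate can only come on sideways (along x), pin through its slot, then be lowered 7 mm into the seat.
- spacer: Loose beech spacer 34 by 8 by 72 mm standing in another groove of the rack. Origin: centre of its lower face. Leave it.
- parallel: Loose steel bar 34 by 8 by 72 mm standing in another groove of the rack. Origin: centre of its lower face. Leave it.
- glue: White glue bottle, 52 mm diameter, 130 mm tall, standing between the case and the stand. Origin: centre of its underside. Leave it.
- offcut_long: Wooden offcut 50 by 110 by 22 mm lying before the case's front, on the robot's side of the latch. Origin: centre of its underside. Leave it.
- offcut_mitre: Wooden offcut 50 by 45 by 30 mm lying before the case's front, on the far side of the latch. Origin: centre of its underside. Leave it.
- driver: Screwdriver lying on the bench before the stand. Leave it.
- hammer: Hammer lying behind the case's hinge side, at the robot's left. Leave it.
- filler: Tin, 72 mm diameter, 70 mm tall, standing beyond the glue bottle. Leave it.
- square: Try square lying flat beyond the stand, blade about 110 mm. Leave it.
There are look-alikes about, which are no part of the job. Leave any turquoise look-alike of the stand alone.

How it is judged (in metres and radians):
On the way, in this order (a step that is already met when the one before it is completed fails the run):
1. the latch is flipped open while the lid is still shut (value of joint latch above 1.5 rad and value of joint lid below 0.15 rad), for 0.1 s.
2. the lid is swung open (value of joint lid above 1.4 rad), for 0.2 s.
3. the slotted plate is lifted clear out of the case (z of plate in the frame of case above 0.1 m), for 0.1 s.
At the end, for the whole second after the job is handed in: Latch beyond 1.5 rad, lid beyond 1.4 rad; plate at rest on the pin: seat point within 7 mm sideways, 4 mm in height and 35 mm along the pin of its middle, upright within 0.25 rad, square to the pin within 0.3 rad; other rack pieces in the case; nothing else moved 30 mm (value of joint latch above 1.5 rad and value of joint lid above 1.4 rad and x of plate_seat in the frame of pin between -0.007 and 0.007 m and y of plate_seat in the frame of pin between -0.035 and 0.035 m and z of plate_seat in the frame of pin between -0.004 and 0.003 m and angle between plate's own z axis and vertical below 0.25 rad and angle between the y axis of plate and the y axis of stand, either way round below 0.3 rad and linear speed of plate below 0.03 m/s and contact force between plate and stand above 0.2 N and horizontal distance between each of spacer, parallel and case below 0.1 m and distance of each of glue, offcut_long, offcut_mitre, driver, hammer, filler, square, spacer, parallel from where it was at the start of the episode below 0.03 m); the robot touches nothing.
It fails at once if a bystander or one of the other two pieces in the rack is moved by 30 mm or more (distance of any of glue, offcut_long, offcut_mitre, driver, hammer, filler, square, spacer, parallel from where it was at the start of the episode above 0.03 m).
It also fails if it takes over 72 s, if anything falls off the work surface, if the arm or the gripper's body presses on something with over 40 N, if the wrist force passes 120 N, or if a joint passes its speed limit or range.

## Working session

There is one attempt and no reset: what is moved stays moved. The work goes in short steps, Python scripts to look and compute and a tool call to move; the robot and the scene stay as the last step left them, time stands still between calls to the robot, and variables do not carry over. Pictures are saved under pics/ and viewed, at most 10 in all, crops included, and the job is handed in when it is done.

Besides the shell and the picture viewer there is one more tool, called after "Call:" by a JSON object that holds its "method" and its "body". move_arm: Moves the arm, as the interface text tells. Its arguments: {"type":"object","properties":{"increments":{"type":"array","items":{"type":"object","properties":{"tx":{"type":"number","minimum":-1,"maximum":1},"ty":{"type":"number","minimum":-1,"maximum":1},"tz":{"type":"number","minimum":-1,"maximum":1},"ax":{"type":"number","minimum":-1,"maximum":1},"ay":{"type":"number","minimum":-1,"maximum":1},"az":{"type":"number","minimum":-1,"maximum":1},"grip":{"type":"number"}}}},"squeeze":{"type":"number"}},"required":["increments"]}

```bash
mkdir -p pics
cat > h.py <<'E'
import numpy as np, cv2
from bench import manip
def cal(n):
    c=manip.get_calibration(n); return c
def world(n,u,v,d):
    c=cal(n);K=np.array(c["K"]);p=np.linalg.inv(K)@np.array([u,v,1.])*d
    return np.array(c["attitude"])@p+np.array(c["position"])
def cloud(n,dep):
    c=cal(n);K=np.array(c["K"]);v,u=np.mgrid[0:400,0:640]
    p=np.stack([(u-K[0,2])/K[0,0]*dep,(v-K[1,2])/K[1,1]*dep,dep],-1)
    return p@np.array(c["attitude"]).T+np.array(c["position"])
def snap(n,f):
    im,d=manip.snapshot(n); np.savez(f'pics/{f}.npz',im=im,d=d)
    cv2.imwrite(f'pics/{f}.png',im[:,:,::-1]); return im,d
E
python3 - <<'E'
from h import *
np.set_printoptions(precision=4,suppress=True)
a,_=snap("side","s0");b,_=snap("top","t0")
for n in("side","top","wrist"):
    print(n,cal(n))
cv2.imwrite('pics/both.png',cv2.resize(np.vstack([a,b])[:,:,::-1],(480,600)))
s=manip.observe();print(s)
E
```

```text
side {'K': array([[382.927 ,   0.    , 318.6115],
       [  0.    , 382.927 , 195.8814],
       [  0.    ,   0.    ,   1.    ]]), 'position': array([ 0.9811, -0.1916,  1.1524]), 'attitude': array([[ 0.3621,  0.8386, -0.407 ],
       [ 0.9321, -0.3223,  0.1653],
       [ 0.0075, -0.4393, -0.8983]])}
top {'K': array([[430.3352,   0.    , 322.0428],
       [  0.    , 430.3352, 198.2376],
       [  0.    ,   0.    ,   1.    ]]), 'position': array([0.2709, 0.0118, 1.4369]), 'attitude': array([[ 0.0277, -0.9799,  0.1976],
       [-0.9996, -0.0294, -0.0054],
       [ 0.0111, -0.1973, -0.9803]])}
wrist {'K': array([[309.7069,   0.    , 319.7815],
       [  0.    , 309.7069, 200.1025],
       [  0.    ,   0.    ,   1.    ]]), 'mount': array([[ 0.0005, -0.9656, -0.2601,  0.0697],
       [ 1.    ,  0.0004,  0.0003, -0.0008],
       [-0.0001, -0.2601,  0.9656, -0.1627],
       [ 0.    ,  0.    ,  0.    ,  1.    ]])}
{'time': 0.1, 'joint_pos': array([66.3565, 26.8922, -2.7854, 87.8664,  1.3824, 65.374 , -4.7151]), 'qvel': array([ 0.0643,  0.0163, -0.0031, -0.0801, -0.0931, -0.0148,  0.0428]), 'joint_torque': array([  0.0012, -50.9167,  -0.081 , -23.6826,  -0.0615,   0.0344,
         0.    ]), 'position': array([ 0.2525, -0.6254,  0.2216]), 'tcp_rot': array([[ 0.9272,  0.3745, -0.0007],
       [ 0.3745, -0.9272,  0.0016],
       [-0.0001, -0.0017, -1.    ]]), 'wrist_force': array([-0.3542,  0.3925,  0.0531]), 'torque': array([ 0.0158,  0.02  , -0.0178]), 'grip_force': 0.0, 'gripper_width': 1.0010261952298642}
```

View pics/t0.png

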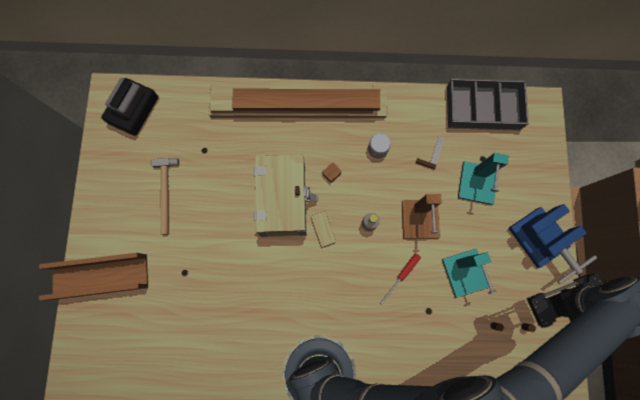

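View pics/s0.png

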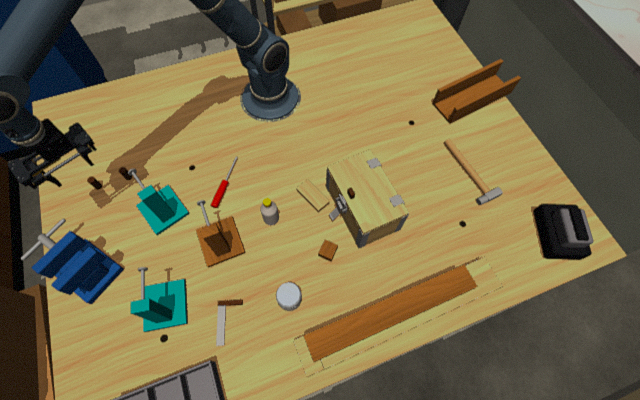

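The top view shows the case around (280,195) with its latch at (311,195). The brown wooden stand is at (421,219), with a turquoise look-alike on either side of it. Next I fit the poses from depth.

```bash
cat > fit.py <<'E'
from h import *
np.set_printoptions(precision=4,suppress=True)
def rect(P):
    (c,s,a)=cv2.minAreaRect((P[:,:2]*1000).astype(np.float32)); return np.round(c,1),np.round(s,1),round(a,2),len(P)
for n,f,box,sbox in(("top","t0",(245,145,320,245),(395,185,450,255)),("side","s0",(320,140,415,250),(190,190,250,270))):
    z=np.load(f'pics/{f}.npz');C=cloud(n,z['d']);im=z['im']
    def sub(b): return C[b[1]:b[3],b[0]:b[2]].reshape(-1,3),im[b[1]:b[3],b[0]:b[2]].reshape(-1,3)
    P,_=sub(box); m=(P[:,2]>.12)&(P[:,2]<.148)
    print(n,'bench z',np.median(C[C[...,2]<.02][:,2]),'lid',rect(P[m]),np.median(P[m][:,2]))
    k=(P[:,2]>.15)&(P[:,2]<.2);print(' knob',P[k].mean(0) if k.any() else 0,P[k][:,2].max() if k.any() else 0,k.sum())
    Q,_=sub(sbox)
    m=(Q[:,2]>.010)&(Q[:,2]<.026);print(' base',rect(Q[m]),np.median(Q[m][:,2]))
    m=(Q[:,2]>.178)&(Q[:,2]<.2);print(' post',rect(Q[m]),np.median(Q[m][:,2]))
    m=(Q[:,2]>.15)&(Q[:,2]<.1795);print(' pin',rect(Q[m]));print(Q[m][::2])
def crop(n,f,b,k):
    z=np.load(f'pics/{f}.npz')['im'][b[1]:b[3],b[0]:b[2],::-1];return cv2.resize(z,None,fx=k,fy=k,interpolation=2)
a=crop("t","t0",(250,150,350,250),3);b=crop("t","t0",(390,180,490,280),3);c=crop("s","s0",(310,140,410,240),3);d=crop("s","s0",(180,190,280,290),3)
cv2.imwrite('pics/crops.png',np.vstack([np.hstack([a,b]),np.hstack([c,d])]))
E
python3 fit.py
```

```text
top bench z -0.003847904529025614 lid (array([548. , 133.9]), array([242.1, 165.2]), 3.21, 3753) 0.13638450470608277
 knob [0.5506 0.0806 0.1656] 0.17042096588138556 41
 base (array([ 470.8, -330. ]), array([182.3, 121.3]), 1.87, 1055) 0.01698888067703419
 post (array([ 489.7, -329.3]), array([114.2,  45.1]), 1.69, 167) 0.18579763309949415
 pin (array([ 490.7, -331.2]), array([115.3,  41.9]), 8.81, 135)
[[ 0.5447 -0.3044  0.1736]
 [ 0.542  -0.3046  0.1723]
 [ 0.5398 -0.3057  0.168 ]
 [ 0.5368 -0.3057  0.1675]
 [ 0.5359 -0.3053  0.1567]
 [ 0.532  -0.3065  0.1762]
 [ 0.5302 -0.305   0.1697]
 [ 0.5294 -0.3048  0.1582]
 [ 0.5255 -0.3058  0.1784]
 [ 0.5241 -0.3049  0.1696]
 [ 0.5248 -0.3067  0.1501]
 [ 0.5201 -0.3065  0.175 ]
 [ 0.5186 -0.3057  0.1662]
 [ 0.5171 -0.3095  0.1748]
 [ 0.5165 -0.3144  0.1791]
 [ 0.5173 -0.3212  0.176 ]
 [ 0.5183 -0.3284  0.1717]
 [ 0.5182 -0.334   0.1731]
 [ 0.5175 -0.3387  0.1777]
 [ 0.5178 -0.3449  0.1771]
 [ 0.5164 -0.3067  0.1619]
 [ 0.5172 -0.3136  0.1587]
 [ 0.5173 -0.3195  0.1592]
 [ 0.5168 -0.3246  0.1628]
 [ 0.5156 -0.3287  0.17  ]
 [ 0.5179 -0.3378 
[... 3227 characters left out ...]
 0.5469 -0.3058  0.1562]
 [ 0.5471 -0.3342  0.1768]
 [ 0.5488 -0.3293  0.1764]
 [ 0.5479 -0.3251  0.1699]
 [ 0.5476 -0.3207  0.1648]
 [ 0.5472 -0.3164  0.1593]
 [ 0.5479 -0.3116  0.1564]
 [ 0.5472 -0.3072  0.1503]
 [ 0.5475 -0.3379  0.1737]
 [ 0.5467 -0.3337  0.1674]
 [ 0.5467 -0.3293  0.1629]
 [ 0.5476 -0.3246  0.1606]
 [ 0.5486 -0.3198  0.1583]
 [ 0.5493 -0.3105  0.151 ]
 [ 0.5499 -0.343   0.1771]
 [ 0.5486 -0.3391  0.1699]
 [ 0.5493 -0.3345  0.1669]
 [ 0.5479 -0.3306  0.1592]
 [ 0.5474 -0.3262  0.1535]
 [ 0.5495 -0.3448  0.1698]
 [ 0.5479 -0.341   0.1618]
 [ 0.5485 -0.3364  0.1587]
 [ 0.5476 -0.3323  0.1522]
 [ 0.5484 -0.3425  0.1566]
 [ 0.548  -0.3382  0.151 ]
 [ 0.549  -0.344   0.1514]]
```

View pics/crops.png

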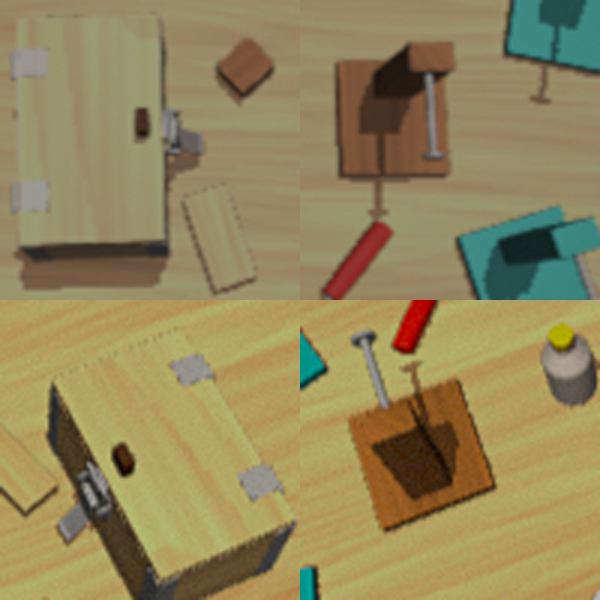

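The crops show the case with its latch at crop (180,130), which is top px ~(310,193). The knob is at crop (142,122). The stand's pin runs from the post at (428,75) to the head at (432,155), i.e. toward the robot. Next I refine the yaw angles and write a row planner.

```bash
cat >> h.py <<'E'
from scipy.spatial.transform import Rotation as R
def plan(p,M,tp,TM,n=None,grip=None,step=0.028,ang=4.9):
    """rows from pose (p,M) to (tp,TM), straight, rounded"""
    p=np.array(p,float);M=np.array(M);tp=np.array(tp,float);TM=np.array(TM)
    rv=R.from_matrix(M.T@TM).as_rotvec()
    if n is None:n=max(1,int(np.ceil(max(np.linalg.norm(tp-p)/step,np.degrees(np.linalg.norm(rv))/ang))))
    rows=[]
    p0,M0=p.copy(),M.copy()
    for i in range(1,n+1):
        gp=p0+(tp-p0)*i/n;gM=M0@R.from_rotvec(rv*i/n).as_matrix()
        t=np.round(M.T@(gp-p)/.03,2);a=np.round(np.degrees(R.from_matrix(M.T@gM).as_rotvec())/5,2)
        r=dict(zip(("tx","ty","tz","ax","ay","az"),[float(x) for x in (*t,*a)]))
        r={k:v for k,v in r.items() if abs(v)>.005}
        if grip is not None:r["grip"]=grip
        rows.append(r);p=p+M@(t*.03);M=M@R.from_rotvec(np.radians(a*5)).as_matrix()
    return rows,p,M
import json
def show(segs,p=None,M=None):
    """segs: list of (pos,rot,kw)"""
    if p is None:s=manip.observe();p=s["position"];M=s["tcp_rot"]
    allr=[]
    for tp,TM,kw in segs:
        r,p,M=plan(p,M,tp,TM,**kw);allr+=r
    for i in range(0,len(allr),5):print(json.dumps(allr[i:i+5]).replace('"',''))
    print(len(allr),'rows')
def orient(yaw,tilt):
    """tool y along world x turned by yaw(deg); tool z tilted from down toward +y' by tilt"""
    t=np.radians(tilt);z=np.array([0,np.sin(t),-np.cos(t)]);y=np.array([1.,0,0]);x=np.cross(y,z)
    return R.from_euler('z',yaw,degrees=True).as_matrix()@np.stack([x,y,z],1)
E
cat > fit2.py <<'E'
from h import *
np.set_printoptions(precision=4,suppress=True)
def line(A):  # y = a + b x robust
    A=A.copy()
    for _ in range(4):
        b,a=np.polyfit(A[:,0],A[:,1],1);r=A[:,1]-a-b*A[:,0];A=A[abs(r)<max(2*r.std(),.001)]
    return round(a,4),round(b,4),round(r.std(),4),len(A)
for n,f,box,sbox in(("top","t0",(245,145,320,245),(395,185,450,255)),("side","s0",(320,140,415,250),(190,190,250,270))):
    z=np.load(f'pics/{f}.npz');C=cloud(n,z['d']);im=z['im']
    P=C[box[1]:box[3],box[0]:box[2]].reshape(-1,3);P=P[(P[:,2]>.13)&(P[:,2]<.143)]
    xs=np.arange(.42,.68,.006)
    def ext(ax,lo,hi,q):
        o=[]
        for a in np.arange(lo,hi,.006):
            S=P[abs(P[:,ax]-a)<.003]
            if len(S)>5:o.append((a,S[:,1-ax].max() if q else S[:,1-ax].min()))
        return np.array(o)
    F=ext(0,.435,.665,0);B=ext(0,.435,.665,1);Fm=F[(abs(F[:,0]-.55)>.03)]
    print(n,'front y(x)',line(Fm),'back',line(B));
    l,h=ext(1,.07,.2,0),ext(1,.07,.2,1);print(' near x(y)',line(l),'far',line(h))
    Q=C[sbox[1]:sbox[3],sbox[0]:sbox[2]].reshape(-1,3)
    m=(Q[:,2]>.16)&(Q[:,2]<.18)&(Q[:,0]>.443)&(Q[:,0]<.508);print(' pin y(x)',line(Q[m][:,:2]),'at .4775',np.median(Q[m][:,1]), 'z',np.percentile(Q[m][:,2],[10,50,90]))
    m=(Q[:,2]>.011)&(Q[:,2]<.026);Q=Q[m];o=[];o2=[]
    for a in np.arange(.44,.55,.006):
        S=Q[abs(Q[:,0]-a)<.003]
        if len(S)>5:o.append((a,S[:,1].min()));o2.append((a,S[:,1].max()))
    print(' base y-',line(np.array(o)),'y+',line(np.array(o2)))
    for nm,b in(("latch",(300,180,320,210)),) if n=="top" else ():
        L=C[b[1]:b[3],b[0]:b[2]].reshape(-1,3);k=(L[:,2]>.015)&(L[:,1]<.062)&(L[:,2]<.12)&(abs(L[:,0]-.55)<.05);print(nm);print(L[k][np.argsort(L[k][:,2])][::3])
    H=C.reshape(-1,3)
    g=H[(abs(H[:,0]-.49)<.08)&(H[:,1]>-.25)&(H[:,1]<-.08)&(H[:,2]>.03)&(H[:,2]<.16)];print(' glue',np.median(g,0),g.min(0),g.max(0))
E
python3 fit2.py
```

```text
top front y(x) (np.float64(0.0278), np.float64(0.0622), np.float64(0.0008), 29) back (np.float64(0.1812), np.float64(0.0544), np.float64(0.0028), 39)
 near x(y) (np.float64(0.4378), np.float64(-0.0656), np.float64(0.0007), 21) far (np.float64(0.6753), np.float64(-0.0613), np.float64(0.0008), 21)
 pin y(x) (np.float64(-0.3446), np.float64(0.033), np.float64(0.0022), 56) at .4775 -0.32911308563117403 z [0.1687 0.1722 0.1748]
 base y- (np.float64(-0.3999), np.float64(0.0242), np.float64(0.0013), 18) y+ (np.float64(-0.2879), np.float64(0.0368), np.float64(0.0009), 19)
latch
[[0.5644 0.0245 0.0327]
 [0.5469 0.024  0.0351]
 [0.5567 0.021  0.0371]
 [0.556  0.0243 0.0401]
 [0.566  0.0246 0.0411]
 [0.5524 0.0208 0.042 ]
 [0.5518 0.0274 0.0441]
 [0.5481 0.0273 0.0454]
 [0.5612 0.0277 0.0471]
 [0.5575 0.0309 0.0485]
 [0.5605 0.0343 0.0499]
 [0.5503 0.0306 0.051 ]
 [0.5531 0.0373 0.0524]
 [0.5563 0.0341 0.0537]
 [0.5558 0.0373 0.0557]
 [0.5423 0.0369 0.0565]
 [0.5616 0.0407 0.0596]
 [0.5546 0.0405 0.0613]
 [0.5223 0.0587 0.0713]
 [0.515  0.0583 0.0754]
 [0.5069 0.0578 0.0842]
 [0.5416 0.0428 0.0
[... 403 characters left out ...]
508 -0.1798  0.0313] [ 0.5008 -0.13    0.1334]
side front y(x) (np.float64(0.0295), np.float64(0.0609), np.float64(0.0004), 27) back (np.float64(0.1847), np.float64(0.0503), np.float64(0.002), 30)
 near x(y) (np.float64(0.4385), np.float64(-0.0642), np.float64(0.0009), 19) far (np.float64(0.6764), np.float64(-0.054), np.float64(0.0005), 21)
 pin y(x) (np.float64(-0.3432), np.float64(0.0341), np.float64(0.0024), 63) at .4775 -0.3270266213208778 z [0.1716 0.1739 0.1767]
 base y- (np.float64(-0.3984), np.float64(0.0258), np.float64(0.0006), 18) y+ (np.float64(-0.2839), np.float64(0.0334), np.float64(0.0004), 16)
 glue [ 0.4897 -0.1546  0.0884] [ 0.4572 -0.179   0.0305] [ 0.505  -0.1279  0.1341]
```

```bash
cat > a.py <<'E'
from h import *
O=orient(3.5,40);s=manip.observe();p=s["position"]
T=np.array([.555,.0325,.045])+.019*O[:,2]; pre=T-.11*O[:,2];print(T,pre)
show([(p+[.02,.05,.12],s["tcp_rot"],{}),([.55,-.08,.36],O,{}),(pre,O,{})])
E
python3 a.py
```

```text
[0.55425442 0.04469018 0.03044516] [ 0.55857095 -0.02588457  0.11471004]
[{tx: 0.25, ty: -0.26, tz: -0.8}, {tx: 0.25, ty: -0.26, tz: -0.8}, {tx: 0.25, ty: -0.26, tz: -0.8}, {tx: 0.24, ty: -0.26, tz: -0.8}, {tx: 0.25, ty: -0.26, tz: -0.8}]
[{tx: 0.7, ty: -0.56, tz: -0.03, ax: 0.24, ay: 0.33, az: -0.65}, {tx: 0.74, ty: -0.53, tz: 0.01, ax: 0.23, ay: 0.33, az: -0.65}, {tx: 0.76, ty: -0.48, tz: 0.03, ax: 0.24, ay: 0.33, az: -0.66}, {tx: 0.79, ty: -0.43, tz: 0.07, ax: 0.24, ay: 0.33, az: -0.65}, {tx: 0.8, ty: -0.39, tz: 0.1, ax: 0.23, ay: 0.32, az: -0.65}]
[{tx: 0.83, ty: -0.34, tz: 0.13, ax: 0.24, ay: 0.33, az: -0.65}, {tx: 0.84, ty: -0.29, tz: 0.16, ax: 0.23, ay: 0.33, az: -0.65}, {tx: 0.85, ty: -0.24, tz: 0.19, ax: 0.24, ay: 0.33, az: -0.66}, {tx: 0.85, ty: -0.19, tz: 0.22, ax: 0.24, ay: 0.33, az: -0.65}, {tx: 0.86, ty: -0.13, tz: 0.24, ax: 0.23, ay: 0.33, az: -0.65}]
[{tx: 0.86, ty: -0.07, tz: 0.27, ax: 0.24, ay: 0.33, az: -0.65}, {tx: 0.85, ty: -0.03, tz: 0.3, ax: 0.24, ay: 0.33, az: -0.65}, {tx: 0.84, ty: 0.04, tz: 0.33, ax: 0.23, ay: 0.33, az: -0.65}, {tx: 0.83, ty: 0.08, tz: 0.34, ax: 0.24, ay: 0.32, az: -0.66}, {tx: 0.81, ty: 0.14, tz: 0.37, ax: 0.24, ay: 0.33, az: -0.65}]
[{tx: 0.79, ty: 0.19, tz: 0.38, ax: 0.23, ay: 0.33, az: -0.65}, {tx: 0.77, ty: 0.25, tz: 0.41, ax: 0.24, ay: 0.33, az: -0.65}, {tx: 0.74, ty: 0.3, tz: 0.42, ax: 0.23, ay: 0.33, az: -0.65}, {tx: 0.71, ty: 0.35, tz: 0.43, ax: 0.24, ay: 0.33, az: -0.66}, {tx: 0.68, ty: 0.39, tz: 0.45, ax: 0.24, ay: 0.33, az: -0.65}]
[{tx: 0.64, ty: 0.44, tz: 0.46, ax: 0.23, ay: 0.33, az: -0.65}, {tx: -0.43, ty: 0.04, tz: 0.82}, {tx: -0.44, ty: 0.05, tz: 0.83}, {tx: -0.43, ty: 0.04, tz: 0.82}, {tx: -0.43, ty: 0.05, tz: 0.82}]
[{tx: -0.44, ty: 0.04, tz: 0.82}, {tx: -0.43, ty: 0.04, tz: 0.83}, {tx: -0.43, ty: 0.05, tz: 0.82}, {tx: -0.43, ty: 0.04, tz: 0.82}, {tx: -0.44, ty: 0.05, tz: 0.83}]
35 rows
```

Call:
{"method": "move_arm", "body": {"increments": [{"tx":0.25,"ty":-0.25,"tz":-0.8,"grip":0.5},{"tx":0.25,"ty":-0.25,"tz":-0.8,"grip":0.5},{"tx":0.25,"ty":-0.25,"tz":-0.8,"grip":0.5},{"tx":0.25,"ty":-0.25,"tz":-0.8,"grip":0.5},{"tx":0.25,"ty":-0.25,"tz":-0.8,"grip":0.5}], "squeeze": 30}}

```text
invalid input
```

Call:
{"method": "move_arm", "body": {"increments": [{"tx":0.7,"ty":-0.55,"ax":0.24,"ay":0.33,"az":-0.65},{"tx":0.75,"ty":-0.5,"ax":0.24,"ay":0.33,"az":-0.65},{"tx":0.75,"ty":-0.5,"ax":0.24,"ay":0.33,"az":-0.65},{"tx":0.8,"ty":-0.45,"tz":0.07,"ax":0.24,"ay":0.33,"az":-0.65},{"tx":0.8,"ty":-0.4,"tz":0.1,"ax":0.24,"ay":0.33,"az":-0.65}]}}

```text
invalid input
```

Call:
{"method": "move_arm", "body": {"increments": [{"tx":0.83,"ty":-0.34,"tz":0.13,"ax":0.24,"ay":0.33,"az":-0.65},{"tx":0.84,"ty":-0.29,"tz":0.16,"ax":0.24,"ay":0.33,"az":-0.65},{"tx":0.85,"ty":-0.24,"tz":0.19,"ax":0.24,"ay":0.33,"az":-0.65},{"tx":0.85,"ty":-0.19,"tz":0.22,"ax":0.24,"ay":0.33,"az":-0.65},{"tx":0.86,"ty":-0.13,"tz":0.24,"ax":0.24,"ay":0.33,"az":-0.65}]}}

```text
invalid input
```

Call:
{"method": "move_arm", "body": {"increments": [{"tx":0.86,"ty":-0.07,"tz":0.27,"ax":0.24,"ay":0.33,"az":-0.65},{"tx":0.85,"ty":-0.03,"tz":0.3,"ax":0.24,"ay":0.33,"az":-0.65},{"tx":0.84,"ty":0.04,"tz":0.33,"ax":0.24,"ay":0.33,"az":-0.65},{"tx":0.83,"ty":0.08,"tz":0.34,"ax":0.24,"ay":0.33,"az":-0.65},{"tx":0.81,"ty":0.14,"tz":0.37,"ax":0.24,"ay":0.33,"az":-0.65}]}}

```text
invalid input
```

Call:
{"method": "move_arm", "body": {"increments": [{"tx":0.25,"ty":-0.25,"tz":-0.8,"ax":0,"ay":0,"az":0,"grip":0.5},{"tx":0.25,"ty":-0.25,"tz":-0.8,"ax":0,"ay":0,"az":0,"grip":0.5},{"tx":0.25,"ty":-0.25,"tz":-0.8,"ax":0,"ay":0,"az":0,"grip":0.5},{"tx":0.25,"ty":-0.25,"tz":-0.8,"ax":0,"ay":0,"az":0,"grip":0.5},{"tx":0.25,"ty":-0.25,"tz":-0.8,"ax":0,"ay":0,"az":0,"grip":0.5}], "squeeze": 30}}

```text
time: 0.72
position: [0.2735, -0.5765, 0.3428]
tcp_rot: [[0.927, 0.374, -0.0], [0.374, -0.927, 0.001], [-0.0, -0.001, -1.0]]
wrist_force: [-0.0, -0.4, -0.8]
gripper_width: 0.544
grip_force: 0.0
```

Call:
{"method": "move_arm", "body": {"increments": [{"tx":0.7,"ty":-0.55,"tz":0,"ax":0.24,"ay":0.33,"az":-0.65,"grip":0.5},{"tx":0.75,"ty":-0.5,"tz":0,"ax":0.24,"ay":0.33,"az":-0.65,"grip":0.5},{"tx":0.75,"ty":-0.5,"tz":0,"ax":0.24,"ay":0.33,"az":-0.65,"grip":0.5},{"tx":0.8,"ty":-0.45,"tz":0.07,"ax":0.24,"ay":0.33,"az":-0.65,"grip":0.5},{"tx":0.8,"ty":-0.4,"tz":0.1,"ax":0.24,"ay":0.33,"az":-0.65,"grip":0.5}]}}

```text
time: 1.35
position: [0.3404, -0.4572, 0.3469]
tcp_rot: [[0.777, 0.626, 0.072], [0.61, -0.775, 0.164], [0.158, -0.084, -0.984]]
wrist_force: [0.3, -0.5, 0.3]
gripper_width: 0.502
grip_force: 0.0
```

Call:
{"method": "move_arm", "body": {"increments": [{"tx":0.83,"ty":-0.34,"tz":0.13,"ax":0.24,"ay":0.33,"az":-0.65,"grip":0.5},{"tx":0.84,"ty":-0.29,"tz":0.16,"ax":0.24,"ay":0.33,"az":-0.65,"grip":0.5},{"tx":0.85,"ty":-0.24,"tz":0.19,"ax":0.24,"ay":0.33,"az":-0.65,"grip":0.5},{"tx":0.85,"ty":-0.19,"tz":0.22,"ax":0.24,"ay":0.33,"az":-0.65,"grip":0.5},{"tx":0.86,"ty":-0.13,"tz":0.24,"ax":0.24,"ay":0.33,"az":-0.65,"grip":0.5}]}}

```text
time: 1.98
position: [0.4064, -0.3394, 0.3518]
tcp_rot: [[0.557, 0.825, 0.092], [0.763, -0.553, 0.334], [0.326, -0.115, -0.938]]
wrist_force: [0.3, -0.0, -0.2]
gripper_width: 0.498
grip_force: 0.0
```

Call:
{"method": "move_arm", "body": {"increments": [{"tx":0.86,"ty":-0.07,"tz":0.27,"ax":0.24,"ay":0.33,"az":-0.65,"grip":0.5},{"tx":0.85,"ty":-0.03,"tz":0.3,"ax":0.24,"ay":0.33,"az":-0.65,"grip":0.5},{"tx":0.84,"ty":0.04,"tz":0.33,"ax":0.24,"ay":0.33,"az":-0.65,"grip":0.5},{"tx":0.83,"ty":0.08,"tz":0.34,"ax":0.24,"ay":0.33,"az":-0.65,"grip":0.5},{"tx":0.81,"ty":0.14,"tz":0.37,"ax":0.24,"ay":0.33,"az":-0.65,"grip":0.5}]}}

```text
time: 2.6
position: [0.4728, -0.2215, 0.3562]
tcp_rot: [[0.291, 0.955, 0.06], [0.823, -0.282, 0.493], [0.488, -0.094, -0.868]]
wrist_force: [-0.5, 0.5, 0.1]
gripper_width: 0.503
grip_force: 0.0
```

```bash
python3 - <<'E'
s=open('h.py').read()
s=s.replace("r={k:v for k,v in r.items() if abs(v)>.005}\n        if grip is not None:r[\"grip\"]=grip","r={k:(int(v) if v==int(v) else v) for k,v in r.items()}\n        r[\"grip\"]=grip if grip is not None else G[0]")
s=s.replace("def plan(","G=[0.5]\ndef plan(")
s=s.replace(".replace('\"','')","")
open('h.py','w').write(s)
E
cat > a.py <<'E'
from h import *
O=orient(3.5,40);s=manip.observe();p=s["position"];print(p,s["tcp_rot"],s["joint_pos"])
T=np.array([.555,.0325,.045])+.019*O[:,2]; pre=T-.11*O[:,2]
show([([.55,-.08,.36],O,{}),(pre,O,{})])
E
python3 a.py
```

```text
[ 0.47280676 -0.22147638  0.35621977] [[ 0.29141013  0.95471706  0.05996229]
 [ 0.82296131 -0.28216207  0.49307123]
 [ 0.4876626  -0.0943393  -0.86792009]] [ 53.96051279  16.79728802 -23.52907786  91.70187264 -20.49665519
  85.76120201  16.60321852]
[{"tx": 0.78, "ty": 0.19, "tz": 0.4, "ax": 0.23, "ay": 0.32, "az": -0.65, "grip": 0.5}, {"tx": 0.76, "ty": 0.23, "tz": 0.41, "ax": 0.23, "ay": 0.32, "az": -0.65, "grip": 0.5}, {"tx": 0.73, "ty": 0.29, "tz": 0.43, "ax": 0.23, "ay": 0.32, "az": -0.65, "grip": 0.5}, {"tx": 0.71, "ty": 0.34, "tz": 0.44, "ax": 0.24, "ay": 0.32, "az": -0.65, "grip": 0.5}, {"tx": 0.66, "ty": 0.38, "tz": 0.45, "ax": 0.23, "ay": 0.32, "az": -0.65, "grip": 0.5}]
[{"tx": 0.64, "ty": 0.44, "tz": 0.46, "ax": 0.23, "ay": 0.32, "az": -0.65, "grip": 0.5}, {"tx": -0.43, "ty": 0.04, "tz": 0.82, "ax": 0, "ay": 0, "az": 0, "grip": 0.5}, {"tx": -0.43, "ty": 0.05, "tz": 0.83, "ax": 0, "ay": 0, "az": 0, "grip": 0.5}, {"tx": -0.44, "ty": 0.04, "tz": 0.82, "ax": 0, "ay": 0, "az": 0, "grip": 0.5}, {"tx": -0.43, "ty": 0.04, "tz": 0.82, "ax": 0, "ay": 0, "az": 0, "grip": 0.5}]
[{"tx": -0.43, "ty": 0.05, "tz": 0.83, "ax": 0, "ay": 0, "az": 0, "grip": 0.5}, {"tx": -0.43, "ty": 0.04, "tz": 0.82, "ax": 0, "ay": 0, "az": 0, "grip": 0.5}, {"tx": -0.44, "ty": 0.04, "tz": 0.83, "ax": 0, "ay": 0, "az": 0, "grip": 0.5}, {"tx": -0.43, "ty": 0.05, "tz": 0.82, "ax": 0, "ay": 0, "az": 0, "grip": 0.5}, {"tx": -0.43, "ty": 0.04, "tz": 0.82, "ax": 0, "ay": 0, "az": 0, "grip": 0.5}]
15 rows
```

Call:
{"method": "move_arm", "body": {"increments": [{"tx":0.78,"ty":0.19,"tz":0.4,"ax":0.23,"ay":0.32,"az":-0.65,"grip":0.5},{"tx":0.76,"ty":0.23,"tz":0.41,"ax":0.23,"ay":0.32,"az":-0.65,"grip":0.5},{"tx":0.73,"ty":0.29,"tz":0.43,"ax":0.23,"ay":0.32,"az":-0.65,"grip":0.5},{"tx":0.71,"ty":0.34,"tz":0.44,"ax":0.24,"ay":0.32,"az":-0.65,"grip":0.5},{"tx":0.66,"ty":0.38,"tz":0.45,"ax":0.23,"ay":0.32,"az":-0.65,"grip":0.5}]}}

```text
time: 3.22
position: [0.5374, -0.1039, 0.359]
tcp_rot: [[0.009, 1.0, -0.019], [0.784, 0.005, 0.62], [0.62, -0.02, -0.784]]
wrist_force: [0.5, -0.1, 0.3]
gripper_width: 0.498
grip_force: 0.0
```

Call:
{"method": "move_arm", "body": {"increments": [{"tx":0.64,"ty":0.44,"tz":0.46,"ax":0.23,"ay":0.32,"az":-0.65,"grip":0.5},{"tx":-0.43,"ty":0.04,"tz":0.82,"ax":0,"ay":0,"az":0,"grip":0.5},{"tx":-0.43,"ty":0.05,"tz":0.83,"ax":0,"ay":0,"az":0,"grip":0.5},{"tx":-0.44,"ty":0.04,"tz":0.82,"ax":0,"ay":0,"az":0,"grip":0.5},{"tx":-0.43,"ty":0.04,"tz":0.82,"ax":0,"ay":0,"az":0,"grip":0.5}]}}

```text
time: 3.85
position: [0.5539, -0.0571, 0.2498]
tcp_rot: [[-0.045, 0.998, -0.038], [0.765, 0.059, 0.641], [0.642, -0.0, -0.767]]
wrist_force: [0.5, -0.4, 0.3]
gripper_width: 0.502
grip_force: 0.0
```

Call:
{"method": "move_arm", "body": {"increments": [{"tx":-0.43,"ty":0.05,"tz":0.83,"ax":0,"ay":0,"az":0,"grip":0.5},{"tx":-0.43,"ty":0.04,"tz":0.82,"ax":0,"ay":0,"az":0,"grip":0.5},{"tx":-0.44,"ty":0.04,"tz":0.83,"ax":0,"ay":0,"az":0,"grip":0.5},{"tx":-0.43,"ty":0.05,"tz":0.82,"ax":0,"ay":0,"az":0,"grip":0.5},{"tx":-0.43,"ty":0.04,"tz":0.82,"ax":0,"ay":0,"az":0,"grip":0.5}]}}

```text
time: 4.47
position: [0.5588, -0.0273, 0.1133]
tcp_rot: [[-0.045, 0.998, -0.038], [0.765, 0.059, 0.641], [0.642, -0.0, -0.767]]
wrist_force: [0.5, 0.3, 0.2]
gripper_width: 0.5
grip_force: 0.0
```

```bash
cat >> h.py <<'E'
def wpose():
    s=manip.observe();T=np.eye(4);T[:3,:3]=s["tcp_rot"];T[:3,3]=s["position"];return T
def wcloud(d,T):
    c=cal("wrist");K=np.array(c["K"]);v,u=np.mgrid[0:400,0:640]
    x=(u-K[0,2])/K[0,0];y=(v-K[1,2])/K[1,1];r=np.hypot(x,y);k=np.tan(np.minimum(r,1.5))/np.maximum(r,1e-9)
    p=np.stack([x*k*d,y*k*d,d,np.ones_like(d)],-1);return (p@(T@np.array(c["mount"])).T)[...,:3]
def wsnap(f):
    T=wpose();im,d=snap("wrist",f);np.savez(f'pics/{f}.npz',im=im,d=d,T=T);return im,d,T,wcloud(d,T)
E
python3 - <<'E'
from h import *
np.set_printoptions(precision=4,suppress=True)
im,d,T,C=wsnap("w1");print(T,manip.observe()["joint_pos"])
print(C[::50,::80][...,:].reshape(-1,3)[:0])
P=C.reshape(-1,3);k=(abs(P[:,0]-.555)<.02)&(P[:,1]<.056)&(P[:,1]>.005)&(P[:,2]>.02)&(P[:,2]<.11)
Q=P[k];
for z in np.arange(.03,.11,.008):
    S=Q[abs(Q[:,2]-z)<.003]
    if len(S):print(round(z,3),len(S),S.min(0),S.max(0),np.median(S,0))
E
```

```text
[[-0.0451  0.9983 -0.0381  0.5588]
 [ 0.7655  0.059   0.6407 -0.0273]
 [ 0.6419 -0.0003 -0.7668  0.1133]
 [ 0.      0.      0.      1.    ]] [ 40.373   37.1659 -31.2796 103.8708 -23.6243  57.9493  31.1479]
[]
0.038 280 [0.5439 0.0207 0.035 ] [0.5675 0.0296 0.041 ] [0.556  0.0249 0.0383]
0.046 223 [0.5437 0.028  0.043 ] [0.5668 0.0358 0.049 ] [0.5557 0.032  0.0461]
0.054 240 [0.5436 0.0341 0.051 ] [0.567  0.0419 0.057 ] [0.5553 0.0382 0.0542]
0.062 246 [0.5435 0.0402 0.059 ] [0.5665 0.0473 0.065 ] [0.5553 0.0439 0.0621]
0.07 104 [0.5427 0.0448 0.0672] [0.566  0.0473 0.073 ] [0.554  0.046  0.0704]
0.078 109 [0.543  0.0449 0.075 ] [0.5663 0.048  0.0809] [0.5539 0.0461 0.0781]
0.086 171 [0.5366 0.0449 0.083 ] [0.5726 0.0559 0.089 ] [0.5547 0.0465 0.086 ]
0.094 142 [0.5429 0.0446 0.091 ] [0.5749 0.0534 0.097 ] [0.5561 0.0462 0.0934]
0.102 435 [0.5351 0.0444 0.099 ] [0.5746 0.0557 0.1049] [0.5553 0.0502 0.1016]
```

View pics/w1.png

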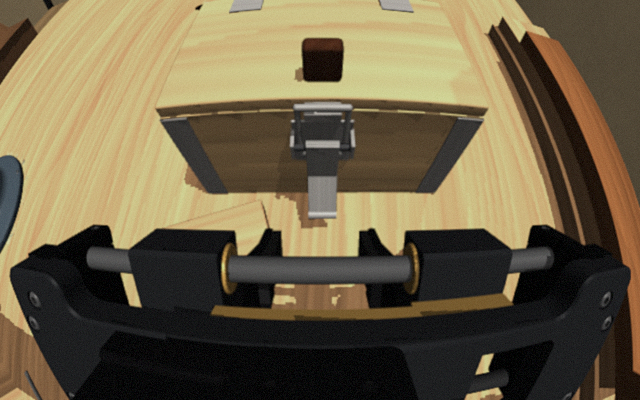

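The wrist view shows the latch tab's end at (322,213), straight in front of the fingers at (275,260) and (365,255). The tab measured at z=0.045 is at (0.5556, 0.0315), which agrees with the plan. I'll go in, pinch it and swing it.

```bash
cat > a.py <<'E'
from h import *
O=wpose()[:3,:3];p=wpose()[:3,3]
g=np.array([.5556,.0315,.045]);T=g+.019*O[:,2]+[0,.0005,.0005]
print(T);show([(T,O,{})])
out=np.array([.061,-.998,0]);P=g-.018*out+[0,0,.053]
segs=[]
for th in np.arange(.15,1.66,.15):
    f=np.arctan2(18,53)+th;segs.append((P+.056*(out*np.sin(f)-np.array([0,0,np.cos(f)]))+.019*O[:,2],O,{'n':1,'grip':1}))
show(segs,T,O)
E
python3 a.py
```

```text
[0.55477957 0.04419778 0.03095555]
[{"tx": 0.02, "ty": 0.02, "tz": 0.88, "ax": 0, "ay": 0, "az": 0, "grip": 0.5}, {"tx": 0.03, "ty": 0.03, "tz": 0.89, "ax": 0, "ay": 0, "az": 0, "grip": 0.5}, {"tx": 0.02, "ty": 0.02, "tz": 0.88, "ax": 0, "ay": 0, "az": 0, "grip": 0.5}, {"tx": 0.03, "ty": 0.03, "tz": 0.88, "ax": 0, "ay": 0, "az": 0, "grip": 0.5}]
4 rows
[{"tx": -0.15, "ty": 0, "tz": -0.25, "ax": 0, "ay": 0, "az": 0, "grip": 1}, {"tx": -0.09, "ty": 0, "tz": -0.26, "ax": 0, "ay": 0, "az": 0, "grip": 1}, {"tx": -0.05, "ty": 0, "tz": -0.28, "ax": 0, "ay": 0, "az": 0, "grip": 1}, {"tx": 0, "ty": 0, "tz": -0.28, "ax": 0, "ay": 0, "az": 0, "grip": 1}, {"tx": 0.04, "ty": -0.01, "tz": -0.28, "ax": 0, "ay": 0, "az": 0, "grip": 1}]
[{"tx": 0.07, "ty": 0, "tz": -0.26, "ax": 0, "ay": 0, "az": 0, "grip": 1}, {"tx": 0.12, "ty": 0, "tz": -0.26, "ax": 0, "ay": 0, "az": 0, "grip": 1}, {"tx": 0.15, "ty": 0, "tz": -0.23, "ax": 0, "ay": 0, "az": 0, "grip": 1}, {"tx": 0.19, "ty": 0, "tz": -0.21, "ax": 0, "ay": 0, "az": 0, "grip": 1}, {"tx": 0.22, "ty": 0, "tz": -0.18, "ax": 0, "ay": 0, "az": 0, "grip": 1}]
[{"tx": 0.24, "ty": 0, "tz": -0.14, "ax": 0, "ay": 0, "az": 0, "grip": 1}]
11 rows
```

Call:
{"method": "move_arm", "body": {"increments": [{"tx":0.02,"ty":0.02,"tz":0.9,"ax":0,"ay":0,"az":0,"grip":0.5},{"tx":0.03,"ty":0.03,"tz":0.9,"ax":0,"ay":0,"az":0,"grip":0.5},{"tx":0.02,"ty":0.02,"tz":0.9,"ax":0,"ay":0,"az":0,"grip":0.5},{"tx":0.03,"ty":0.03,"tz":0.8,"ax":0,"ay":0,"az":0,"grip":0.5}]}}

```text
time: 5.03
position: [0.5576, 0.0426, 0.0355]
tcp_rot: [[-0.045, 0.998, -0.038], [0.765, 0.059, 0.641], [0.642, -0.0, -0.767]]
wrist_force: [0.1, -0.1, -0.1]
gripper_width: 0.502
grip_force: 0.0
```

Call:
{"method": "move_arm", "body": {"increments": [{"tx":0,"ty":0,"tz":0,"ax":0,"ay":0,"az":0,"grip":1},{"tx":0,"ty":0,"tz":0,"ax":0,"ay":0,"az":0,"grip":1},{"tx":0,"ty":0,"tz":0,"ax":0,"ay":0,"az":0,"grip":1}], "squeeze": 30}}

```text
time: 5.4
position: [0.5566, 0.0405, 0.0362]
tcp_rot: [[-0.043, 0.998, -0.039], [0.766, 0.058, 0.64], [0.641, -0.002, -0.768]]
wrist_force: [-2.0, -1.4, 2.4]
gripper_width: 0.265
grip_force: 30.0
```

Call:
{"method": "move_arm", "body": {"increments": [{"tx":-0.15,"ty":0,"tz":-0.25,"ax":0,"ay":0,"az":0,"grip":1},{"tx":-0.09,"ty":0,"tz":-0.26,"ax":0,"ay":0,"az":0,"grip":1},{"tx":-0.05,"ty":0,"tz":-0.28,"ax":0,"ay":0,"az":0,"grip":1},{"tx":0,"ty":0,"tz":-0.28,"ax":0,"ay":0,"az":0,"grip":1},{"tx":0.04,"ty":0,"tz":-0.28,"ax":0,"ay":0,"az":0,"grip":1}]}}

```text
time: 6.02
position: [0.5585, 0.0095, 0.0621]
tcp_rot: [[-0.043, 0.998, -0.038], [0.766, 0.058, 0.64], [0.641, -0.002, -0.767]]
wrist_force: [-0.1, 3.5, -4.2]
gripper_width: 0.263
grip_force: 30.0
```

Call:
{"method": "move_arm", "body": {"increments": [{"tx":0.07,"ty":0,"tz":-0.26,"ax":0,"ay":0,"az":0,"grip":1},{"tx":0.12,"ty":0,"tz":-0.26,"ax":0,"ay":0,"az":0,"grip":1},{"tx":0.15,"ty":0,"tz":-0.23,"ax":0,"ay":0,"az":0,"grip":1},{"tx":0.19,"ty":0,"tz":-0.21,"ax":0,"ay":0,"az":0,"grip":1},{"tx":0.22,"ty":0,"tz":-0.18,"ax":0,"ay":0,"az":0,"grip":1}]}}

```text
time: 6.65
position: [0.559, 0.0036, 0.1028]
tcp_rot: [[-0.043, 0.998, -0.038], [0.767, 0.057, 0.639], [0.64, -0.002, -0.769]]
wrist_force: [-4.2, -3.9, -0.9]
gripper_width: 0.263
grip_force: 30.0
```

Call:
{"method": "move_arm", "body": {"increments": [{"tx":0.24,"ty":0,"tz":-0.14,"ax":0,"ay":0,"az":0,"grip":1},{"tx":0,"ty":0,"tz":0,"ax":0,"ay":0,"az":0,"grip":1}]}}

```text
time: 6.9
position: [0.5589, 0.0064, 0.1114]
tcp_rot: [[-0.043, 0.998, -0.038], [0.767, 0.057, 0.639], [0.64, -0.001, -0.769]]
wrist_force: [-5.5, -5.4, 2.3]
gripper_width: 0.268
grip_force: 30.0
```

Run:
```python
from h import *
np.set_printoptions(precision=4,suppress=True)
im,d,T,C=wsnap("w2");print(T)
P=C.reshape(-1,3);k=(abs(P[:,0]-.555)<.011)&(P[:,1]<.056)&(P[:,1]>-.03)&(P[:,2]>.02)&(P[:,2]<.17)
Q=P[k]
for y in np.arange(-.02,.056,.008):
    S=Q[abs(Q[:,1]-y)<.003]
    if len(S):print(round(y,3),len(S),S.min(0),S.max(0),np.median(S,0))
```

```text
[[-0.0435  0.9983 -0.0376  0.5589]
 [ 0.7674  0.0575  0.6386  0.0064]
 [ 0.6397 -0.0011 -0.7686  0.1114]
 [ 0.      0.      0.      1.    ]]
-0.02 49 [ 0.5442 -0.023   0.1217] [ 0.5621 -0.0171  0.1531] [ 0.5498 -0.0178  0.1235]
-0.004 66 [ 0.5441 -0.007   0.1244] [ 0.5468 -0.0011  0.1428] [ 0.5459 -0.0038  0.1374]
0.004 345 [0.544  0.001  0.1088] [0.5658 0.007  0.1329] [0.5539 0.0038 0.1121]
0.012 287 [0.5443 0.009  0.1029] [0.5656 0.015  0.124 ] [0.5551 0.012  0.1063]
0.02 353 [0.544  0.017  0.1008] [0.566  0.023  0.1471] [0.5544 0.0203 0.1026]
0.028 521 [0.5442 0.025  0.1014] [0.5659 0.031  0.1487] [0.556  0.0271 0.1035]
0.036 306 [0.544  0.033  0.1018] [0.566  0.039  0.1049] [0.5552 0.036  0.1033]
0.044 83 [0.5441 0.041  0.1021] [0.5658 0.0432 0.1046] [0.5574 0.0418 0.1035]
0.052 596 [0.544  0.0493 0.1023] [0.566  0.055  0.1349] [0.5544 0.0529 0.1289]
```

The lever is now at about 1.5 rad. I'll release it, back off and look at the latch and knob.

Call:
{"method": "move_arm", "body": {"increments": [{"tx":0,"ty":0,"tz":0,"ax":0,"ay":0,"az":0,"grip":0.5},{"tx":0,"ty":0,"tz":0,"ax":0,"ay":0,"az":0,"grip":0.5},{"tx":0,"ty":0,"tz":-0.7,"ax":0,"ay":0,"az":0,"grip":0.5},{"tx":0,"ty":0,"tz":-0.9,"ax":0,"ay":0,"az":0,"grip":0.5},{"tx":0,"ty":0,"tz":-0.9,"ax":0,"ay":0,"az":0,"grip":0.5}]}}

```text
time: 7.58
position: [0.5625, -0.0398, 0.1692]
tcp_rot: [[-0.044, 0.998, -0.037], [0.766, 0.058, 0.641], [0.642, -0.0, -0.767]]
wrist_force: [0.5, -0.6, -0.6]
gripper_width: 0.497
grip_force: 0.0
```

```bash
cat > a.py <<'E'
from h import *
np.set_printoptions(precision=4,suppress=True)
im,d,T,C=wsnap("w3");print(T)
P=C.reshape(-1,3);k=(abs(P[:,0]-.555)<.011)&(P[:,1]<.056)&(P[:,1]>-.03)&(P[:,2]>.06)&(P[:,2]<.17)
Q=P[k]
for y in np.arange(-.02,.056,.008):
    S=Q[abs(Q[:,1]-y)<.003]
    if len(S):print(round(y,3),len(S),np.median(S,0))
for n in("w1","w3"):
    z=np.load(f'pics/{n}.npz');P=wcloud(z['d'],z['T']).reshape(-1,3)
    k=(abs(P[:,0]-.553)<.04)&(P[:,1]>.06)&(P[:,1]<.12)&(P[:,2]>.145)&(P[:,2]<.18);S=P[k];print(n,'knob',k.sum(),S.min(0),S.max(0))
    S=S[S[:,2]>np.percentile(S[:,2],97)-.004]; print('top',S.mean(0),S.min(0),S.max(0))
O=orient(3.5,0);K=np.array([.5526,.0814,.162])+[0,0,-.019]
print(K);show([(K+[0,-.08,.11],orient(3.5,20),{}),(K+[0,0,.06],O,{}),(K,O,{'n':3})])
E
python3 a.py
```

```text
[[-0.0444  0.9983 -0.0372  0.5625]
 [ 0.7655  0.0579  0.6408 -0.0398]
 [ 0.6419 -0.     -0.7668  0.1692]
 [ 0.      0.      0.      1.    ]]
-0.004 230 [ 0.5556 -0.0033  0.1466]
0.004 42 [0.5578 0.0018 0.1472]
0.012 49 [0.555  0.0119 0.1288]
0.02 277 [0.5543 0.0204 0.1507]
0.028 133 [0.5555 0.0277 0.1126]
0.036 125 [0.5553 0.0357 0.1098]
0.044 54 [0.556  0.0424 0.1077]
0.052 238 [0.5535 0.0532 0.1309]
w1 knob 1552 [0.5389 0.0749 0.145 ] [0.5656 0.0899 0.1693]
top [0.5525 0.0808 0.1673] [0.5389 0.0749 0.1646] [0.5653 0.0899 0.1693]
w3 knob 948 [0.5392 0.0746 0.145 ] [0.566  0.0894 0.1693]
top [0.5524 0.0813 0.1674] [0.5399 0.0754 0.1646] [0.5651 0.0894 0.1693]
[0.5526 0.0814 0.143 ]
[{"tx": 0.58, "ty": -0.06, "tz": -0.23, "ax": 0.02, "ay": -0.79, "az": -0.01, "grip": 0.5}, {"tx": 0.56, "ty": -0.06, "tz": -0.26, "ax": 0.01, "ay": -0.79, "az": -0.01, "grip": 0.5}, {"tx": 0.54, "ty": -0.07, "tz": -0.31, "ax": 0.02, "ay": -0.79, "az": -0.01, "grip": 0.5}, {"tx": 0.52, "ty": -0.06, "tz": -0.34, "ax": 0.02, "ay": -0.79, "az": -0.01, "grip": 0.5}, {"tx": 0.5, "ty": -0.06, "tz": -0.38, "ax": 0.02, "ay": -0.79, "az": -0.01, "grip": 0.5}]
[{"tx": 0.39, "ty": 0.03, "tz": 0.5, "ax": 0, "ay": -0.8, "az": 0, "grip": 0.5}, {"tx": 0.42, "ty": 0.04, "tz": 0.46, "ax": 0, "ay": -0.8, "az": 0, "grip": 0.5}, {"tx": 0.45, "ty": 0.03, "tz": 0.44, "ax": 0, "ay": -0.8, "az": 0, "grip": 0.5}, {"tx": 0.48, "ty": 0.03, "tz": 0.41, "ax": 0, "ay": -0.8, "az": 0, "grip": 0.5}, {"tx": 0.51, "ty": 0.03, "tz": 0.37, "ax": 0, "ay": -0.8, "az": 0, "grip": 0.5}]
[{"tx": 0, "ty": 0, "tz": 0.67, "ax": 0, "ay": 0, "az": 0, "grip": 0.5}, {"tx": 0, "ty": 0, "tz": 0.66, "ax": 0, "ay": 0, "az": 0, "grip": 0.5}, {"tx": 0, "ty": 0.01, "tz": 0.67, "ax": 0, "ay": 0, "az": 0, "grip": 0.5}]
13 rows
```

The latch is fully open: its tab end is at (y −0.003, z 0.147), above the pivot. The knob measures (0.5525, 0.081) with its top at 0.1675, as expected. Next I grip the knob.

Call:
{"method": "move_arm", "body": {"increments": [{"tx":0.58,"ty":-0.06,"tz":-0.23,"ax":0,"ay":-0.8,"az":0,"grip":0.5},{"tx":0.56,"ty":-0.06,"tz":-0.26,"ax":0,"ay":-0.8,"az":0,"grip":0.5},{"tx":0.54,"ty":-0.07,"tz":-0.31,"ax":0,"ay":-0.8,"az":0,"grip":0.5},{"tx":0.52,"ty":-0.06,"tz":-0.34,"ax":0,"ay":-0.8,"az":0,"grip":0.5},{"tx":0.5,"ty":-0.06,"tz":-0.38,"ax":0,"ay":-0.8,"az":0,"grip":0.5}]}}

```text
time: 8.25
position: [0.5501, 0.0058, 0.2505]
tcp_rot: [[-0.055, 0.998, -0.02], [0.939, 0.058, 0.338], [0.339, -0.0, -0.941]]
wrist_force: [0.3, 0.3, -0.3]
gripper_width: 0.501
grip_force: 0.0
```

Call:
{"method": "move_arm", "body": {"increments": [{"tx":0.39,"ty":0.03,"tz":0.5,"ax":0,"ay":-0.8,"az":0,"grip":0.5},{"tx":0.42,"ty":0.04,"tz":0.46,"ax":0,"ay":-0.8,"az":0,"grip":0.5},{"tx":0.45,"ty":0.03,"tz":0.44,"ax":0,"ay":-0.8,"az":0,"grip":0.5},{"tx":0.48,"ty":0.03,"tz":0.41,"ax":0,"ay":-0.8,"az":0,"grip":0.5},{"tx":0.51,"ty":0.03,"tz":0.37,"ax":0,"ay":-0.8,"az":0,"grip":0.5}]}}

```text
time: 8.88
position: [0.55, 0.0862, 0.1992]
tcp_rot: [[-0.059, 0.998, -0.0], [0.998, 0.059, -0.003], [-0.003, -0.001, -1.0]]
wrist_force: [0.0, -0.6, 0.2]
gripper_width: 0.501
grip_force: 0.0
```

```bash
cat > a.py <<'E'
from h import *
O=orient(3.5,0);K=np.array([.5526,.0812,.162])+[0,0,-.019];cx=np.array([-.061,.998,0])
print(wpose(),manip.observe()["joint_pos"]);show([(K,O,{'n':3})])
H=np.array([.5526,.0812,.1585])+.130*cx-[0,0,.033];segs=[]
for th in np.linspace(0,1.82,14)[1:]:
    u=-np.cos(th)*cx+[0,0,np.sin(th)];n=np.sin(th)*cx+[0,0,np.cos(th)]
    segs.append((H+.130*u+.0365*n-[0,0,.019],O,{'n':1,'grip':1}))
show(segs,K,O);print(segs[-1][0])
E
python3 a.py
```

```text
[[-5.87488621e-02  9.98272718e-01 -3.89308110e-04  5.49984630e-01]
 [ 9.98269129e-01  5.87475853e-02 -2.73255506e-03  8.61769800e-02]
 [-2.70496426e-03 -5.49168769e-04 -9.99996191e-01  1.99160098e-01]
 [ 0.00000000e+00  0.00000000e+00  0.00000000e+00  1.00000000e+00]] [  7.49185986  19.29039785 -26.06687543 104.52811322   9.9732558
  58.47723082 -19.18657473]
[{"tx": -0.06, "ty": 0.03, "tz": 0.62, "ax": 0, "ay": 0.01, "az": -0.01, "grip": 0.5}, {"tx": -0.05, "ty": 0.02, "tz": 0.63, "ax": 0, "ay": 0.01, "az": -0.01, "grip": 0.5}, {"tx": -0.06, "ty": 0.03, "tz": 0.62, "ax": -0.01, "ay": 0.01, "az": -0.01, "grip": 0.5}]
3 rows
[{"tx": 0.21, "ty": 0, "tz": -0.59, "ax": 0, "ay": 0, "az": 0, "grip": 1}, {"tx": 0.29, "ty": 0, "tz": -0.56, "ax": 0, "ay": 0, "az": 0, "grip": 1}, {"tx": 0.37, "ty": 0, "tz": -0.51, "ax": 0, "ay": 0, "az": 0, "grip": 1}, {"tx": 0.44, "ty": 0, "tz": -0.46, "ax": 0, "ay": 0, "az": 0, "grip": 1}, {"tx": 0.49, "ty": 0, "tz": -0.39, "ax": 0, "ay": 0, "az": 0, "grip": 1}]
[{"tx": 0.55, "ty": 0, "tz": -0.31, "ax": 0, "ay": 0, "az": 0, "grip": 1}, {"tx": 0.58, "ty": 0, "tz": -0.24, "ax": 0, "ay": 0, "az": 0, "grip": 1}, {"tx": 0.61, "ty": 0, "tz": -0.15, "ax": 0, "ay": 0, "az": 0, "grip": 1}, {"tx": 0.63, "ty": 0, "tz": -0.07, "ax": 0, "ay": 0, "az": 0, "grip": 1}, {"tx": 0.63, "ty": 0, "tz": 0.02, "ax": 0, "ay": 0, "az": 0, "grip": 1}]
[{"tx": 0.62, "ty": 0, "tz": 0.11, "ax": 0, "ay": 0, "az": 0, "grip": 1}, {"tx": 0.59, "ty": 0, "tz": 0.19, "ax": 0, "ay": 0, "az": 0, "grip": 1}, {"tx": 0.57, "ty": 0, "tz": 0.28, "ax": 0, "ay": 0, "az": 0, "grip": 1}]
13 rows
[0.54055648 0.27823981 0.22348211]
```

Call:
{"method": "move_arm", "body": {"increments": [{"tx":-0.06,"ty":0.03,"tz":0.62,"ax":0,"ay":0,"az":0,"grip":0.5},{"tx":-0.06,"ty":0.03,"tz":0.62,"ax":0,"ay":0,"az":0,"grip":0.5},{"tx":-0.06,"ty":0.03,"tz":0.55,"ax":0,"ay":0,"az":0,"grip":0.5},{"tx":0,"ty":0,"tz":0,"ax":0,"ay":0,"az":0,"grip":0.5}]}}

```text
time: 9.38
position: [0.5522, 0.0771, 0.1438]
tcp_rot: [[-0.055, 0.998, -0.005], [0.998, 0.055, -0.003], [-0.002, -0.005, -1.0]]
wrist_force: [0.3, 0.2, -0.3]
gripper_width: 0.5
grip_force: 0.0
```

Call:
{"method": "move_arm", "body": {"increments": [{"tx":0,"ty":0,"tz":0,"ax":0,"ay":0,"az":0,"grip":1},{"tx":0,"ty":0,"tz":0,"ax":0,"ay":0,"az":0,"grip":1},{"tx":0,"ty":0,"tz":0,"ax":0,"ay":0,"az":0,"grip":1}]}}

```text
time: 9.75
position: [0.5541, 0.079, 0.1465]
tcp_rot: [[-0.058, 0.998, 0.001], [0.998, 0.058, -0.002], [-0.002, 0.001, -1.0]]
wrist_force: [1.8, 0.7, -0.2]
gripper_width: 0.294
grip_force: 30.0
```

Call:
{"method": "move_arm", "body": {"increments": [{"tx":0.21,"ty":0,"tz":-0.59,"ax":0,"ay":0,"az":0,"grip":1},{"tx":0.29,"ty":0,"tz":-0.56,"ax":0,"ay":0,"az":0,"grip":1},{"tx":0.37,"ty":0,"tz":-0.51,"ax":0,"ay":0,"az":0,"grip":1}]}}

```text
time: 10.12
position: [0.5525, 0.1031, 0.1959]
tcp_rot: [[-0.056, 0.998, 0.0], [0.998, 0.056, -0.005], [-0.005, 0.0, -1.0]]
wrist_force: [4.7, -3.5, -6.1]
gripper_width: 0.293
grip_force: 30.0
```

Call:
{"method": "move_arm", "body": {"increments": [{"tx":0.44,"ty":0,"tz":-0.46,"ax":0,"ay":0,"az":0,"grip":1},{"tx":0.49,"ty":0,"tz":-0.39,"ax":0,"ay":0,"az":0,"grip":1}]}}

```text
time: 10.38
position: [0.5509, 0.1295, 0.2217]
tcp_rot: [[-0.056, 0.998, -0.0], [0.998, 0.056, -0.008], [-0.008, -0.0, -1.0]]
wrist_force: [4.4, -5.9, -3.2]
gripper_width: 0.297
grip_force: 30.0
```

Forces are as expected, so I continue the arc.

Call:
{"method": "move_arm", "body": {"increments": [{"tx":0.55,"ty":0,"tz":-0.31,"ax":0,"ay":0,"az":0,"grip":1},{"tx":0.58,"ty":0,"tz":-0.24,"ax":0,"ay":0,"az":0,"grip":1},{"tx":0.61,"ty":0,"tz":-0.15,"ax":0,"ay":0,"az":0,"grip":1},{"tx":0.63,"ty":0,"tz":-0.07,"ax":0,"ay":0,"az":0,"grip":1},{"tx":0.63,"ty":0,"tz":0.02,"ax":0,"ay":0,"az":0,"grip":1}]}}

```text
time: 11.0
position: [0.5452, 0.222, 0.2473]
tcp_rot: [[-0.056, 0.998, 0.002], [0.998, 0.056, -0.005], [-0.005, 0.001, -1.0]]
wrist_force: [-2.4, -3.5, 11.4]
gripper_width: 0.295
grip_force: 30.0
```

Call:
{"method": "move_arm", "body": {"increments": [{"tx":0.62,"ty":0,"tz":0.11,"ax":0,"ay":0,"az":0,"grip":1},{"tx":0.59,"ty":0,"tz":0.19,"ax":0,"ay":0,"az":0,"grip":1},{"tx":0.57,"ty":0,"tz":0.28,"ax":0,"ay":0,"az":0,"grip":1},{"tx":0,"ty":0,"tz":0,"ax":0,"ay":0,"az":0,"grip":1}]}}

```text
time: 11.5
position: [0.5415, 0.2816, 0.2289]
tcp_rot: [[-0.062, 0.998, 0.003], [0.998, 0.062, 0.005], [0.005, 0.003, -1.0]]
wrist_force: [-0.5, 5.8, 6.3]
gripper_width: 0.293
grip_force: 30.0
```

Run:
```python
from h import *
np.set_printoptions(precision=4,suppress=True)
im,d=snap("side","s2");C=cloud("side",d);P=C.reshape(-1,3)
k=(abs(P[:,0]-.46)<.05)&(P[:,1]>.15)&(P[:,1]<.3)&(P[:,2]>.12)&(P[:,2]<.3);Q=P[k]
for z in np.arange(.14,.29,.02):
    S=Q[abs(Q[:,2]-z)<.005]
    if len(S):print(round(z,3),len(S),S.min(0),S.max(0),np.median(S,0))
print(manip.observe()["joint_pos"])
cv2.imwrite('pics/s2c.png',cv2.resize(im[120:260,240:460,::-1],(660,420),interpolation=2))
```

```text
0.14 50 [0.4246 0.2073 0.1358] [0.5081 0.2157 0.1449] [0.4662 0.2118 0.1394]
0.16 55 [0.4255 0.2115 0.1553] [0.5076 0.2221 0.165 ] [0.469 0.217 0.161]
0.18 58 [0.4249 0.2178 0.1753] [0.5095 0.2262 0.1847] [0.4711 0.2214 0.1799]
0.2 69 [0.4253 0.2204 0.1951] [0.5089 0.2317 0.205 ] [0.469  0.2262 0.2004]
0.22 62 [0.4246 0.2243 0.215 ] [0.5098 0.2357 0.225 ] [0.4665 0.2311 0.2193]
0.24 65 [0.4208 0.2311 0.2351] [0.5099 0.2417 0.2449] [0.4685 0.2362 0.2399]
0.26 69 [0.425  0.2368 0.2551] [0.5094 0.2474 0.2649] [0.4676 0.2412 0.2603]
[ -9.4488  23.0943 -29.2979  95.5875  12.1448  64.2304 -38.5324]
```

View pics/s2c.png

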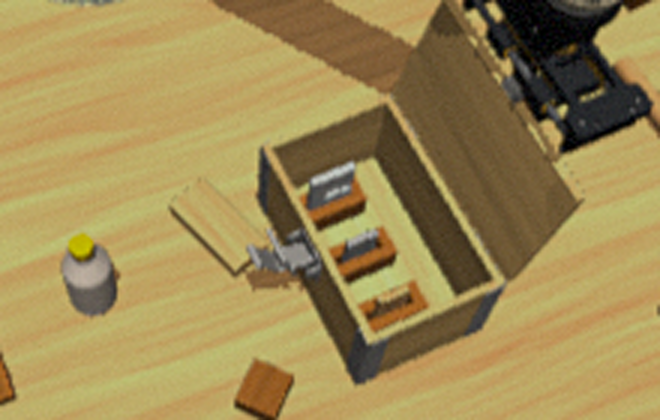

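The side crop shows the lid leaning back (~1.81 rad) and the latch out. The slotted plate is in the groove nearest the robot at crop (330,185), with the steel bar in the middle at (362,243) and the spacer at the far end (392,303). I'll release the knob and go look at the plate.

```bash
cat > a.py <<'E'
from h import *
O=orient(3.5,0);p=wpose()[:3,3];M=wpose()[:3,:3]
show([(p+[0,0,.11],M,{'grip':.5}),([.48,.11,.26],O,{'grip':.65})])
E
python3 a.py
```

```text
[{"tx": 0, "ty": 0, "tz": -0.92, "ax": 0, "ay": 0, "az": 0, "grip": 0.5}, {"tx": 0.01, "ty": 0.01, "tz": -0.91, "ax": 0, "ay": 0, "az": 0, "grip": 0.5}, {"tx": 0, "ty": 0, "tz": -0.92, "ax": 0, "ay": 0, "az": 0, "grip": 0.5}, {"tx": 0.01, "ty": 0, "tz": -0.92, "ax": 0, "ay": 0, "az": 0, "grip": 0.5}, {"tx": -0.7, "ty": -0.3, "tz": 0.33, "ax": 0, "ay": -0.01, "az": 0, "grip": 0.65}]
[{"tx": -0.7, "ty": -0.3, "tz": 0.32, "ax": 0.01, "ay": 0, "az": 0, "grip": 0.65}, {"tx": -0.7, "ty": -0.3, "tz": 0.33, "ax": 0, "ay": -0.01, "az": 0, "grip": 0.65}, {"tx": -0.69, "ty": -0.3, "tz": 0.32, "ax": 0.01, "ay": -0.01, "az": 0, "grip": 0.65}, {"tx": -0.7, "ty": -0.3, "tz": 0.33, "ax": 0, "ay": 0, "az": 0, "grip": 0.65}, {"tx": -0.7, "ty": -0.3, "tz": 0.33, "ax": 0, "ay": -0.01, "az": 0, "grip": 0.65}]
[{"tx": -0.7, "ty": -0.3, "tz": 0.33, "ax": 0.01, "ay": -0.01, "az": 0, "grip": 0.65}, {"tx": -0.7, "ty": -0.3, "tz": 0.33, "ax": 0, "ay": -0.01, "az": 0, "grip": 0.65}]
12 rows
```

Call:
{"method": "move_arm", "body": {"increments": [{"tx":0,"ty":0,"tz":0,"ax":0,"ay":0,"az":0,"grip":0.5},{"tx":0,"ty":0,"tz":0,"ax":0,"ay":0,"az":0,"grip":0.5},{"tx":0,"ty":0,"tz":-0.5,"ax":0,"ay":0,"az":0,"grip":0.5},{"tx":0,"ty":0,"tz":-1,"ax":0,"ay":0,"az":0,"grip":0.5},{"tx":0,"ty":0,"tz":-1,"ax":0,"ay":0,"az":0,"grip":0.5}]}}

```text
time: 12.18
position: [0.5419, 0.2759, 0.3023]
tcp_rot: [[-0.057, 0.998, -0.001], [0.998, 0.057, -0.002], [-0.002, -0.001, -1.0]]
wrist_force: [-0.2, 0.8, 0.7]
gripper_width: 0.499
grip_force: 0.0
```

Call:
{"method": "move_arm", "body": {"increments": [{"tx":-0.2,"ty":0,"tz":-1,"ax":0,"ay":0,"az":0,"grip":0.5},{"tx":-0.7,"ty":-0.3,"tz":0,"ax":0,"ay":0,"az":0,"grip":0.65},{"tx":-0.7,"ty":-0.3,"tz":0.2,"ax":0,"ay":0,"az":0,"grip":0.65},{"tx":-0.7,"ty":-0.3,"tz":0.35,"ax":0,"ay":0,"az":0,"grip":0.65},{"tx":-0.7,"ty":-0.3,"tz":0.35,"ax":0,"ay":0,"az":0,"grip":0.65}]}}

```text
time: 12.8
position: [0.511, 0.1835, 0.3047]
tcp_rot: [[-0.057, 0.998, -0.0], [0.998, 0.057, -0.002], [-0.002, -0.0, -1.0]]
wrist_force: [-0.6, 0.1, -0.2]
gripper_width: 0.355
grip_force: 0.0
```

Call:
{"method": "move_arm", "body": {"increments": [{"tx":-0.7,"ty":-0.3,"tz":0.35,"ax":0,"ay":0,"az":0,"grip":0.65},{"tx":-0.7,"ty":-0.3,"tz":0.35,"ax":0,"ay":0,"az":0,"grip":0.65},{"tx":-0.7,"ty":-0.3,"tz":0.35,"ax":0,"ay":0,"az":0,"grip":0.65},{"tx":-0.7,"ty":-0.3,"tz":0.35,"ax":0,"ay":0,"az":0,"grip":0.65},{"tx":0,"ty":0,"tz":0,"ax":0,"ay":0,"az":0,"grip":0.65}]}}

```text
time: 13.42
position: [0.4795, 0.0965, 0.2623]
tcp_rot: [[-0.054, 0.999, -0.002], [0.999, 0.054, -0.003], [-0.003, -0.002, -1.0]]
wrist_force: [0.7, 0.4, 0.6]
gripper_width: 0.349
grip_force: 0.0
```

Run:
```python
from h import *
np.set_printoptions(precision=4,suppress=True)
im,d,T,C=wsnap("w4");print(T)
P=C.reshape(-1,3)
k=(P[:,2]>.09)&(P[:,2]<.107)&(P[:,0]>.45)&(P[:,0]<.515)&(P[:,1]>.075)&(P[:,1]<.16);Q=P[k];print(k.sum())
if k.sum():
    print(Q.min(0),Q.max(0),np.median(Q,0))
    t=Q[Q[:,2]>np.percentile(Q[:,2],90)-.005];print(cv2.minAreaRect((t[:,:2]*1000).astype(np.float32)),t.mean(0),len(t))
for x0 in(.55,.62):
    k=(P[:,2]>.07)&(P[:,2]<.09)&(abs(P[:,0]-x0)<.03)&(P[:,1]>.08)&(P[:,1]<.16)
    if k.sum():
        t=P[k];print(x0,cv2.minAreaRect((t[:,:2]*1000).astype(np.float32)),t.mean(0),len(t))
# case walls top
k=(P[:,2]>.12)&(P[:,2]<.13)&(P[:,0]>.41)&(P[:,0]<.69)&(P[:,1]>.05)&(P[:,1]<.21);t=P[k];print('rim',cv2.minAreaRect((t[:,:2]*1000).astype(np.float32)),len(t))
```

```text
[[-0.0541  0.9985 -0.0021  0.4795]
 [ 0.9985  0.0541 -0.0032  0.0965]
 [-0.0031 -0.0023 -1.      0.2623]
 [ 0.      0.      0.      1.    ]]
378
[0.4743 0.0943 0.0943] [0.4855 0.1438 0.1024] [0.4802 0.1195 0.1006]
((479.891845703125, 119.0068359375), (8.399970054626465, 49.336421966552734), 3.392653703689575) [0.4803 0.1193 0.1006] 373
0.55 ((549.3795776367188, 123.87782287597656), (8.194289207458496, 34.022586822509766), 3.0067367553710938) [0.5488 0.1245 0.0795] 249
0.62 ((619.6552124023438, 127.94932556152344), (9.723989486694336, 34.54445266723633), 5.4383440017700195) [0.6182 0.1286 0.0786] 258
rim ((548.8236694335938, 138.61317443847656), (244.6420135498047, 151.69583129882812), 3.2561514377593994) 5411
```

View pics/w4.png

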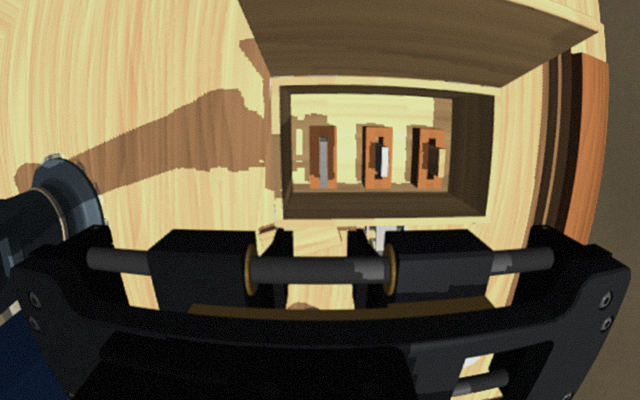

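The wrist view shows the plate at px (323,160) in the left groove, then the steel bar at (383,160) and the spacer at (433,155). The plate top measures (0.480, 0.119, 0.1006), 49 x 8 mm, yaw 3.4°, which matches the stated size. Now I descend.

Call:
{"method": "move_arm", "body": {"increments": [{"tx":0.12,"ty":0,"tz":1,"ax":0,"ay":0,"az":0,"grip":0.65},{"tx":0.12,"ty":0,"tz":1,"ax":0,"ay":0,"az":0,"grip":0.65},{"tx":0.12,"ty":0,"tz":1,"ax":0,"ay":0,"az":0,"grip":0.65},{"tx":0.12,"ty":0,"tz":1,"ax":0,"ay":0,"az":0,"grip":0.65},{"tx":0,"ty":0,"tz":1,"ax":0,"ay":0,"az":0,"grip":0.65}]}}

```text
time: 14.1
position: [0.4802, 0.1145, 0.1122]
tcp_rot: [[-0.059, 0.998, 0.001], [0.998, 0.059, -0.001], [-0.001, 0.001, -1.0]]
wrist_force: [1.0, -0.4, -0.2]
gripper_width: 0.349
grip_force: 0.0
```

Call:
{"method": "move_arm", "body": {"increments": [{"tx":0,"ty":0,"tz":0.8,"ax":0,"ay":0,"az":0,"grip":0.65},{"tx":0,"ty":0,"tz":0.3,"ax":0,"ay":0,"az":0,"grip":0.65},{"tx":0,"ty":0,"tz":0,"ax":0,"ay":0,"az":0,"grip":0.65}]}}

```text
time: 14.48
position: [0.4794, 0.1132, 0.0794]
tcp_rot: [[-0.058, 0.998, -0.001], [0.998, 0.058, -0.002], [-0.002, -0.001, -1.0]]
wrist_force: [-1.2, 0.0, -0.1]
gripper_width: 0.352
grip_force: 0.0
```

```bash
cat > a.py <<'E'
from h import *
np.set_printoptions(precision=4,suppress=True)
for i in range(3):
    print(wpose()[:3]); manip.snapshot("top")
O=orient(3.4,0);show([([.480,.111,.078],O,{'n':1,'grip':.65})])
E
python3 a.py
```

```text
[[-0.0584  0.9983 -0.001   0.4794]
 [ 0.9983  0.0584 -0.0016  0.1132]
 [-0.0016 -0.0011 -1.      0.0794]]
[[-0.0582  0.9983  0.0003  0.4798]
 [ 0.9983  0.0582 -0.0015  0.1131]
 [-0.0015  0.0002 -1.      0.08  ]]
[[-0.058   0.9983  0.0009  0.48  ]
 [ 0.9983  0.058  -0.0015  0.113 ]
 [-0.0015  0.0008 -1.      0.0802]]
[{"tx": -0.06, "ty": 0, "tz": 0.08, "ax": 0.01, "ay": 0.02, "az": -0.02, "grip": 0.65}]
1 rows
```

Call:
{"method": "move_arm", "body": {"increments": [{"tx":-0.06,"ty":0,"tz":0.07,"ax":0,"ay":0,"az":0,"grip":0.65},{"tx":0,"ty":0,"tz":0,"ax":0,"ay":0,"az":0,"grip":1},{"tx":0,"ty":0,"tz":0,"ax":0,"ay":0,"az":0,"grip":1},{"tx":0,"ty":0,"tz":0,"ax":0,"ay":0,"az":0,"grip":1},{"tx":0,"ty":0,"tz":0,"ax":0,"ay":0,"az":0,"grip":1}], "squeeze": 45}}

```text
time: 15.25
position: [0.4804, 0.1107, 0.0774]
tcp_rot: [[-0.058, 0.998, 0.002], [0.998, 0.058, -0.001], [-0.001, 0.002, -1.0]]
wrist_force: [3.5, 0.2, -1.9]
gripper_width: 0.088
grip_force: 44.7
```

Call:
{"method": "move_arm", "body": {"increments": [{"tx":0,"ty":0,"tz":-0.2,"ax":0,"ay":0,"az":0,"grip":1},{"tx":0,"ty":0,"tz":-0.4,"ax":0,"ay":0,"az":0,"grip":1}]}}

```text
time: 15.5
position: [0.4801, 0.1107, 0.0955]
tcp_rot: [[-0.058, 0.998, 0.0], [0.998, 0.058, -0.002], [-0.002, 0.0, -1.0]]
wrist_force: [4.3, 0.4, -4.0]
gripper_width: 0.092
grip_force: 44.7
```

Call:
{"method": "move_arm", "body": {"increments": [{"tx":0,"ty":0,"tz":-0.7,"ax":0,"ay":0,"az":0,"grip":1},{"tx":0,"ty":0,"tz":-1,"ax":0,"ay":0,"az":0,"grip":1},{"tx":0,"ty":0,"tz":-1,"ax":0,"ay":0,"az":0,"grip":1},{"tx":0,"ty":0,"tz":-1,"ax":0,"ay":0,"az":0,"grip":1},{"tx":0,"ty":0,"tz":-1,"ax":0,"ay":0,"az":0,"grip":1}]}}

```text
time: 16.12
position: [0.4773, 0.1108, 0.2369]
tcp_rot: [[-0.058, 0.998, -0.005], [0.998, 0.058, -0.003], [-0.003, -0.005, -1.0]]
wrist_force: [-0.8, 0.2, -0.6]
gripper_width: 0.088
grip_force: 44.9
```

Call:
{"method": "move_arm", "body": {"increments": [{"tx":0,"ty":0,"tz":-1,"ax":0,"ay":0,"az":0,"grip":1},{"tx":0,"ty":0,"tz":-1,"ax":0,"ay":0,"az":0,"grip":1},{"tx":-0.4,"ty":0,"tz":-0.3,"ax":0,"ay":0,"az":0,"grip":1}]}}

```text
time: 16.5
position: [0.4793, 0.0999, 0.3067]
tcp_rot: [[-0.06, 0.998, -0.0], [0.998, 0.06, -0.002], [-0.002, -0.001, -1.0]]
wrist_force: [0.4, -0.8, -1.2]
gripper_width: 0.089
grip_force: 44.9
```

```bash
cat > a.py <<'E'
from h import *
np.set_printoptions(precision=4,suppress=True)
print(wpose()[:3])
show([([.478,-.328-.055-.008,.305],orient(1.8,0),{'grip':1})])
im,d,T,C=wsnap("w5");P=C.reshape(-1,3)
z=T[2,3];k=(P[:,2]>z-.02)&(P[:,2]<z+.04)&(abs(P[:,0]-T[0,3])<.012)&(abs(P[:,1]-T[1,3]-.01)<.05);print(k.sum(),P[k].min(0)-T[:3,3],P[k].max(0)-T[:3,3])
E
python3 a.py
```

```text
[[-0.0602  0.9982 -0.0004  0.4793]
 [ 0.9982  0.0602 -0.0017  0.0999]
 [-0.0017 -0.0006 -1.      0.3067]]
[{"tx": -0.91, "ty": -0.06, "tz": 0, "ax": 0, "ay": 0, "az": 0.02, "grip": 1}, {"tx": -0.9, "ty": -0.05, "tz": 0.01, "ax": 0, "ay": 0, "az": 0.02, "grip": 1}, {"tx": -0.91, "ty": -0.06, "tz": 0, "ax": 0, "ay": 0, "az": 0.01, "grip": 1}, {"tx": -0.91, "ty": -0.05, "tz": 0.01, "ax": 0, "ay": 0, "az": 0.02, "grip": 1}, {"tx": -0.91, "ty": -0.05, "tz": 0, "ax": 0, "ay": 0.01, "az": 0.02, "grip": 1}]
[{"tx": -0.9, "ty": -0.05, "tz": 0.01, "ax": 0, "ay": 0, "az": 0.02, "grip": 1}, {"tx": -0.91, "ty": -0.05, "tz": 0, "ax": 0, "ay": 0, "az": 0.02, "grip": 1}, {"tx": -0.91, "ty": -0.05, "tz": 0, "ax": 0, "ay": 0, "az": 0.02, "grip": 1}, {"tx": -0.91, "ty": -0.04, "tz": 0.01, "ax": 0, "ay": 0, "az": 0.01, "grip": 1}, {"tx": -0.91, "ty": -0.05, "tz": 0, "ax": 0, "ay": 0, "az": 0.02, "grip": 1}]
[{"tx": -0.9, "ty": -0.04, "tz": 0.01, "ax": 0, "ay": 0, "az": 0.02, "grip": 1}, {"tx": -0.91, "ty": -0.04, "tz": 0, "ax": 0, "ay": 0, "az": 0.02, "grip": 1}, {"tx": -0.91, "ty": -0.04, "tz": 0, "ax": 0, "ay": 0, "az": 0.02, "grip": 1}, {"tx": -0.91, "ty": -0.04, "tz": 0.01, "ax": 0, "ay": 0.01, "az": 0.02, "grip": 1}, {"tx": -0.91, "ty": -0.04, "tz": 0, "ax": -0.01, "ay": 0, "az": 0.01, "grip": 1}]
[{"tx": -0.91, "ty": -0.03, "tz": 0, "ax": 0, "ay": 0, "az": 0.02, "grip": 1}, {"tx": -0.9, "ty": -0.04, "tz": 0.01, "ax": 0, "ay": 0, "az": 0.02, "grip": 1}, {"tx": -0.91, "ty": -0.03, "tz": 0, "ax": 0, "ay": 0, "az": 0.02, "grip": 1}]
18 rows
2133 [-0.012  -0.0178 -0.02  ] [0.011  0.034  0.0374]
```

Call:
{"method": "move_arm", "body": {"increments": [{"tx":-0.9,"ty":-0.05,"tz":0,"ax":0,"ay":0,"az":0.02,"grip":1},{"tx":-0.9,"ty":-0.05,"tz":0,"ax":0,"ay":0,"az":0.02,"grip":1},{"tx":-0.9,"ty":-0.05,"tz":0,"ax":0,"ay":0,"az":0.02,"grip":1},{"tx":-0.9,"ty":-0.05,"tz":0,"ax":0,"ay":0,"az":0.02,"grip":1},{"tx":-0.9,"ty":-0.05,"tz":0,"ax":0,"ay":0,"az":0.02,"grip":1}]}}

```text
time: 17.18
position: [0.4782, -0.0376, 0.3037]
tcp_rot: [[-0.048, 0.999, -0.006], [0.999, 0.048, -0.002], [-0.002, -0.006, -1.0]]
wrist_force: [-0.2, -0.1, -1.1]
gripper_width: 0.09
grip_force: 44.9
```

Call:
{"method": "move_arm", "body": {"increments": [{"tx":-0.9,"ty":-0.05,"tz":0,"ax":0,"ay":0,"az":0.02,"grip":1},{"tx":-0.9,"ty":-0.05,"tz":0,"ax":0,"ay":0,"az":0.02,"grip":1},{"tx":-0.9,"ty":-0.05,"tz":0,"ax":0,"ay":0,"az":0.02,"grip":1},{"tx":-0.9,"ty":-0.05,"tz":0,"ax":0,"ay":0,"az":0.02,"grip":1},{"tx":-0.9,"ty":-0.05,"tz":0,"ax":0,"ay":0,"az":0.02,"grip":1}]}}

```text
time: 17.8
position: [0.4767, -0.1724, 0.3039]
tcp_rot: [[-0.039, 0.999, -0.005], [0.999, 0.039, -0.001], [-0.001, -0.005, -1.0]]
wrist_force: [0.2, -0.4, -0.7]
gripper_width: 0.086
grip_force: 44.9
```

Call:
{"method": "move_arm", "body": {"increments": [{"tx":-0.9,"ty":-0.04,"tz":0,"ax":0,"ay":0,"az":0.02,"grip":1},{"tx":-0.9,"ty":-0.04,"tz":0,"ax":0,"ay":0,"az":0.02,"grip":1},{"tx":-0.9,"ty":-0.04,"tz":0,"ax":0,"ay":0,"az":0.02,"grip":1},{"tx":-0.9,"ty":-0.04,"tz":0,"ax":0,"ay":0,"az":0.02,"grip":1},{"tx":-0.9,"ty":-0.04,"tz":0,"ax":0,"ay":0,"az":0.02,"grip":1}]}}

```text
time: 18.42
position: [0.4757, -0.3072, 0.304]
tcp_rot: [[-0.031, 1.0, -0.005], [1.0, 0.031, 0.0], [0.0, -0.005, -1.0]]
wrist_force: [0.2, -0.8, -1.3]
gripper_width: 0.082
grip_force: 44.9
```

Call:
{"method": "move_arm", "body": {"increments": [{"tx":-0.9,"ty":-0.04,"tz":0,"ax":0,"ay":0,"az":0.02,"grip":1},{"tx":-0.9,"ty":-0.04,"tz":0,"ax":0,"ay":0,"az":0.02,"grip":1},{"tx":-0.9,"ty":-0.04,"tz":0,"ax":0,"ay":0,"az":0.02,"grip":1},{"tx":0,"ty":0,"tz":0,"ax":0,"ay":0,"az":0,"grip":1}]}}

```text
time: 18.92
position: [0.4737, -0.3897, 0.3038]
tcp_rot: [[-0.021, 1.0, -0.006], [1.0, 0.021, -0.0], [-0.0, -0.006, -1.0]]
wrist_force: [-0.4, 0.0, -1.7]
gripper_width: 0.087
grip_force: 44.9
```

```bash
cat > pin.py <<'E'
from h import *
np.set_printoptions(precision=4,suppress=True)
import sys
im,d,T,C=wsnap(sys.argv[1]);print(T[:3]);P=C.reshape(-1,3)
k=(P[:,2]>.155)&(P[:,2]<.185)&(P[:,0]>.445)&(P[:,0]<.508)&(abs(P[:,1]+.328)<.02);S=P[k];print(k.sum())
if k.sum()>20:
    print('pin',S.min(0),S.max(0));t=S[S[:,2]>S[:,2].max()-.005];b,a=np.polyfit(t[:,0],t[:,1],1);print('slope',b,'y@.4775',a+b*.4775,'z top',np.percentile(S[:,2],95))
k=(P[:,2]>.14)&(P[:,2]<.2)&(P[:,0]>.505)&(P[:,0]<.56)&(abs(P[:,1]+.328)<.04);S=P[k]
if len(S):print('post',S.min(0),S.max(0))
k=(P[:,2]>.155)&(P[:,2]<.2)&(P[:,0]>.42)&(P[:,0]<.445)&(abs(P[:,1]+.328)<.03);S=P[k]
if len(S):print('head',S.min(0),S.max(0))
# plate: points near tool, z from tip-75..tip+25
q=(P-T[:3,3])@T[:3,:3]
k=(abs(q[:,1])<.008)&(q[:,0]>-.03)&(q[:,0]<.05)&(q[:,2]>-.03)&(q[:,2]<.08);S=q[k]
print('plate in tool',k.sum(),S.min(0),S.max(0))
E
python3 pin.py w6
```

```text
[[-0.0214  0.9998 -0.0057  0.4737]
 [ 0.9998  0.0214 -0.0003 -0.3897]
 [-0.0002 -0.0057 -1.      0.3038]]
548
pin [ 0.4451 -0.3316  0.1705] [ 0.5079 -0.3225  0.1764]
slope 0.018405900288813695 y@.4775 -0.3269793502481767 z top 0.17534255615515462
post [ 0.5051 -0.3481  0.1404] [ 0.549  -0.3025  0.1911]
head [ 0.4329 -0.3405  0.1648] [ 0.4449 -0.3174  0.1836]
plate in tool 1854 [-0.0173 -0.008  -0.03  ] [0.0342 0.008  0.0667]
```

View pics/w6.png

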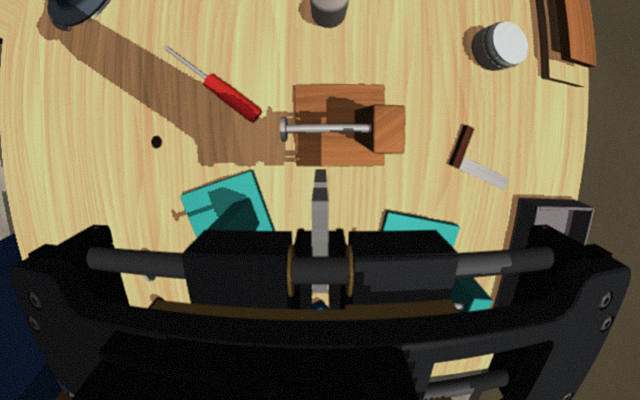

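The wrist view shows the pin from the head (284,128) to the post (372,128). The plate edge is at (320,172), in front of the pin's middle and clear of the turquoise look-alikes. The pin measures y≈−0.3273 with its top at 0.1745. I check the neighbours' heights before lowering.

```bash
cat > a.py <<'E'
from h import *
np.set_printoptions(precision=3,suppress=True)
C=np.concatenate([cloud("top",np.load('pics/t0.npz')['d']).reshape(-1,3),cloud("side",np.load('pics/s0.npz')['d']).reshape(-1,3)])
k=(C[:,0]>.36)&(C[:,0]<.6)&(C[:,1]<-.36)&(C[:,1]>-.47)&(C[:,2]>.05)&(C[:,2]<.35);S=C[k];print(len(S),S.min(0),S.max(0))
k2=S[(abs(S[:,0]-.4775)<.04)&(S[:,1]>-.44)];print('in the way',len(k2),k2[:5])
O=orient(1.9,0);print(wpose()[:3]);A=[.4775,-.3897,.1834]
show([(A,O,{'grip':1})])
show([([.4775,-.3358,.1834],O,{'grip':1,'n':5})],np.array(A),O)
E
python3 a.py
```

```text
459 [ 0.36 -0.47  0.05] [ 0.378 -0.436  0.193]
in the way 0 []
[[-0.024  1.    -0.005  0.475]
 [ 1.     0.024  0.001 -0.388]
 [ 0.001 -0.005 -1.     0.304]]
[{"tx": -0.01, "ty": 0.02, "tz": 0.8, "ax": -0.01, "ay": 0, "az": -0.02, "grip": 1}, {"tx": -0.02, "ty": 0.02, "tz": 0.81, "ax": -0.01, "ay": 0, "az": -0.02, "grip": 1}, {"tx": -0.01, "ty": 0.02, "tz": 0.8, "ax": -0.01, "ay": -0.01, "az": -0.02, "grip": 1}, {"tx": -0.01, "ty": 0.03, "tz": 0.81, "ax": -0.01, "ay": 0, "az": -0.02, "grip": 1}, {"tx": -0.02, "ty": 0.01, "tz": 0.8, "ax": -0.01, "ay": 0, "az": -0.03, "grip": 1}]
5 rows
[{"tx": 0.36, "ty": 0.01, "tz": 0, "ax": 0, "ay": 0, "az": 0, "grip": 1}, {"tx": 0.36, "ty": 0.01, "tz": 0, "ax": 0, "ay": 0, "az": 0, "grip": 1}, {"tx": 0.36, "ty": 0.02, "tz": 0, "ax": 0, "ay": 0, "az": 0, "grip": 1}, {"tx": 0.36, "ty": 0.01, "tz": 0, "ax": 0, "ay": 0, "az": 0, "grip": 1}, {"tx": 0.36, "ty": 0.01, "tz": 0, "ax": 0, "ay": 0, "az": 0, "grip": 1}]
5 rows
```

Call:
{"method": "move_arm", "body": {"increments": [{"tx":-0.01,"ty":0.02,"tz":0.8,"ax":-0.01,"ay":0,"az":-0.02,"grip":1},{"tx":-0.02,"ty":0.02,"tz":0.8,"ax":-0.01,"ay":0,"az":-0.02,"grip":1},{"tx":-0.01,"ty":0.02,"tz":0.8,"ax":-0.01,"ay":0,"az":-0.02,"grip":1},{"tx":-0.01,"ty":0.02,"tz":0.8,"ax":-0.01,"ay":0,"az":-0.02,"grip":1},{"tx":-0.02,"ty":0.02,"tz":0.8,"ax":-0.01,"ay":0,"az":-0.02,"grip":1}]}}

```text
time: 19.6
position: [0.4791, -0.3878, 0.1848]
tcp_rot: [[-0.037, 0.999, 0.002], [0.999, 0.037, -0.0], [-0.0, 0.002, -1.0]]
wrist_force: [0.2, 0.4, -1.1]
gripper_width: 0.089
grip_force: 44.9
```

Call:
{"method": "move_arm", "body": {"increments": [{"tx":0,"ty":0,"tz":0,"ax":0,"ay":0,"az":0,"grip":1},{"tx":0,"ty":0,"tz":0,"ax":0,"ay":0,"az":0,"grip":1}]}}

```text
time: 19.85
position: [0.4798, -0.3893, 0.1869]
tcp_rot: [[-0.036, 0.999, 0.004], [0.999, 0.036, -0.002], [-0.002, 0.004, -1.0]]
wrist_force: [0.3, 0.4, -1.2]
gripper_width: 0.089
grip_force: 44.9
```

```bash
python3 pin.py w7
cat > b.py <<'E'
from h import *
from bench import manip
ps=[]
for i in range(3): ps.append(wpose()[:3,3]); manip.snapshot("top")
print(np.mean(ps,0),np.std(ps,0),manip.observe()["wrist_force"])
im,d=snap("side","s3");cv2.imwrite('pics/s3c.png',cv2.resize(im[150:270,170:310,::-1],(700,600),interpolation=2))
E
python3 b.py
```

```text
[[-0.0358  0.9994  0.0038  0.4798]
 [ 0.9994  0.0358 -0.002  -0.3893]
 [-0.0022  0.0038 -1.      0.1869]]
1539
pin [ 0.4451 -0.3318  0.1701] [ 0.508  -0.322   0.1765]
slope 0.035459848745488756 y@.4775 -0.32706348972910254 z top 0.1752848304878631
post [ 0.505  -0.3481  0.14  ] [ 0.5482 -0.3021  0.1909]
head [ 0.433  -0.3399  0.161 ] [ 0.445  -0.3168  0.1838]
plate in tool 1857 [-0.0175 -0.008  -0.0299] [0.034 0.008 0.067]
[ 0.48004086 -0.3898274   0.18742368] [2.96119288e-05 1.42199395e-04 5.78218976e-05] [ 0.23081704  0.53363167 -1.85130106]
```

View pics/w7.png

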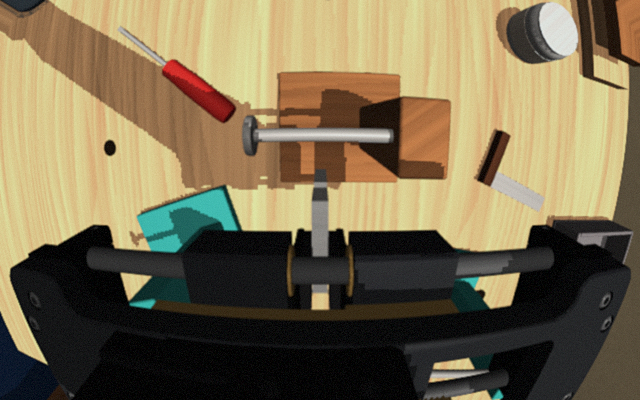

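The pin runs from (250,135) to (390,135), with the plate edge at (320,175) pointing at its middle. I'll lower 4 mm and slide the slot onto the pin.

Call:
{"method": "move_arm", "body": {"increments": [{"tx":0,"ty":-0.03,"tz":0.12,"ax":0,"ay":0,"az":0,"grip":1},{"tx":0,"ty":0,"tz":0,"ax":0,"ay":0,"az":0,"grip":1},{"tx":0.3,"ty":0,"tz":0,"ax":0,"ay":0,"az":0,"grip":1},{"tx":0.3,"ty":0,"tz":0,"ax":0,"ay":0,"az":0,"grip":1},{"tx":0.3,"ty":0,"tz":0,"ax":0,"ay":0,"az":0,"grip":1}]}}

```text
time: 20.72
position: [0.4777, -0.3618, 0.1826]
tcp_rot: [[-0.036, 0.999, 0.003], [0.999, 0.036, -0.002], [-0.002, 0.003, -1.0]]
wrist_force: [-0.7, -0.9, -1.4]
gripper_width: 0.088
grip_force: 44.9
```

Call:
{"method": "move_arm", "body": {"increments": [{"tx":0.2,"ty":0,"tz":0,"ax":0,"ay":0,"az":0,"grip":1},{"tx":0.1,"ty":0,"tz":0,"ax":0,"ay":0,"az":0,"grip":1}]}}

```text
time: 20.98
position: [0.4774, -0.3533, 0.1826]
tcp_rot: [[-0.036, 0.999, 0.003], [0.999, 0.036, -0.002], [-0.002, 0.003, -1.0]]
wrist_force: [-0.1, 0.3, -0.3]
gripper_width: 0.088
grip_force: 44.9
```

Call:
{"method": "move_arm", "body": {"increments": [{"tx":0.2,"ty":0,"tz":0,"ax":0,"ay":0,"az":0,"grip":1},{"tx":0.2,"ty":0,"tz":0,"ax":0,"ay":0,"az":0,"grip":1},{"tx":0.15,"ty":0,"tz":0,"ax":0,"ay":0,"az":0,"grip":1},{"tx":0,"ty":0,"tz":0,"ax":0,"ay":0,"az":0,"grip":1}]}}

```text
time: 21.48
position: [0.4768, -0.337, 0.1825]
tcp_rot: [[-0.036, 0.999, 0.003], [0.999, 0.036, -0.002], [-0.002, 0.003, -1.0]]
wrist_force: [-1.3, 0.4, -0.9]
gripper_width: 0.089
grip_force: 44.9
```

```bash
python3 pin.py w8; python3 b.py
```

```text
[[-0.0357  0.9994  0.0033  0.4768]
 [ 0.9994  0.0357 -0.002  -0.337 ]
 [-0.0021  0.0032 -1.      0.1825]]
1174
pin [ 0.445  -0.332   0.1704] [ 0.5079 -0.3217  0.185 ]
slope 0.025985173427729897 y@.4775 -0.3259156749382213 z top 0.17552633150132854
post [ 0.505  -0.3303  0.14  ] [ 0.5481 -0.3018  0.1904]
head [ 0.4328 -0.3322  0.1608] [ 0.4449 -0.3163  0.1835]
plate in tool 1987 [-0.0175 -0.008  -0.03  ] [0.0341 0.0079 0.0668]
[ 0.47670883 -0.33752718  0.18249793] [4.18134166e-05 1.42041620e-04 7.65365158e-06] [-0.80319366 -0.29713085 -0.93797363]
```

View pics/s3c.png

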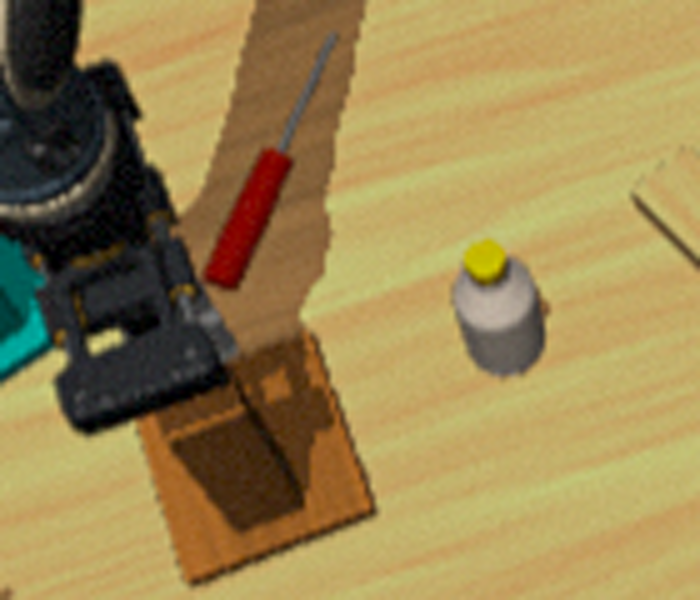

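The side crop shows the gripper over the stand at (190,330), with the bottle and driver undisturbed. I centre by 1 mm and lower into the seat.

Call:
{"method": "move_arm", "body": {"increments": [{"tx":0.04,"ty":0,"tz":0,"ax":0,"ay":0,"az":0,"grip":1},{"tx":0,"ty":0,"tz":0.08,"ax":0,"ay":0,"az":0,"grip":1},{"tx":0,"ty":0,"tz":0.07,"ax":0,"ay":0,"az":0,"grip":1},{"tx":0,"ty":0,"tz":0.04,"ax":0,"ay":0,"az":0,"grip":1},{"tx":0,"ty":0,"tz":0,"ax":0,"ay":0,"az":0,"grip":1}]}}

```text
time: 22.35
position: [0.4766, -0.3361, 0.1766]
tcp_rot: [[-0.035, 0.999, 0.003], [0.999, 0.035, -0.002], [-0.002, 0.003, -1.0]]
wrist_force: [-1.0, 0.3, -0.8]
gripper_width: 0.084
grip_force: 44.9
```

Call:
{"method": "move_arm", "body": {"increments": [{"tx":0,"ty":0,"tz":0.03,"ax":0,"ay":0,"az":0,"grip":1},{"tx":0,"ty":0,"tz":0,"ax":0,"ay":0,"az":0,"grip":1}]}}

```text
time: 22.6
position: [0.4768, -0.3363, 0.1761]
tcp_rot: [[-0.035, 0.999, 0.004], [0.999, 0.035, -0.002], [-0.002, 0.004, -1.0]]
wrist_force: [-0.8, -0.0, -0.5]
gripper_width: 0.09
grip_force: 44.9
```

Call:
{"method": "move_arm", "body": {"increments": [{"tx":0,"ty":0,"tz":0.03,"ax":0,"ay":0,"az":0,"grip":1},{"tx":0,"ty":0,"tz":0,"ax":0,"ay":0,"az":0,"grip":1}]}}

```text
time: 22.85
position: [0.4769, -0.3363, 0.1759]
tcp_rot: [[-0.035, 0.999, 0.004], [0.999, 0.035, -0.003], [-0.003, 0.004, -1.0]]
wrist_force: [-2.1, 1.5, 5.6]
gripper_width: 0.085
grip_force: 44.9
```

The upward force shows the plate has seated, at the predicted height. I'll release it.

Call:
{"method": "move_arm", "body": {"increments": [{"tx":0,"ty":0,"tz":-0.02,"ax":0,"ay":0,"az":0,"grip":0.9},{"tx":0,"ty":0,"tz":0,"ax":0,"ay":0,"az":0,"grip":0.8},{"tx":0,"ty":0,"tz":0,"ax":0,"ay":0,"az":0,"grip":0.7},{"tx":0,"ty":0,"tz":0,"ax":0,"ay":0,"az":0,"grip":0.7}]}}

```text
time: 23.35
position: [0.4766, -0.3362, 0.1754]
tcp_rot: [[-0.035, 0.999, 0.003], [0.999, 0.035, -0.002], [-0.002, 0.003, -1.0]]
wrist_force: [-0.6, -0.5, 0.0]
gripper_width: 0.28
grip_force: 0.0
```

```bash
python3 pin.py w9
```

```text
[[-0.035   0.9994  0.003   0.4766]
 [ 0.9994  0.035  -0.0019 -0.3362]
 [-0.002   0.0029 -1.      0.1754]]
1315
pin [ 0.445  -0.3388  0.1689] [ 0.5077 -0.3213  0.185 ]
slope 0.0665881532006029 y@.4775 -0.3280529250136591 z top 0.18295866887116968
post [ 0.505  -0.3317  0.14  ] [ 0.5477 -0.3017  0.1904]
head [ 0.4329 -0.3308  0.1601] [ 0.4449 -0.3164  0.1825]
plate in tool 1768 [-0.019 -0.008 -0.027] [0.038  0.008  0.0645]
```

Now I go straight up and look.

Call:
{"method": "move_arm", "body": {"increments": [{"tx":0,"ty":0,"tz":-0.3,"ax":0,"ay":0,"az":0,"grip":0.7},{"tx":0,"ty":0,"tz":-0.6,"ax":0,"ay":0,"az":0,"grip":0.7},{"tx":0,"ty":0,"tz":-0.9,"ax":0,"ay":0,"az":0,"grip":0.7},{"tx":0,"ty":0,"tz":-1,"ax":0,"ay":0,"az":0,"grip":0.7},{"tx":0,"ty":0,"tz":-1,"ax":0,"ay":0,"az":0,"grip":0.7}]}}

```text
time: 24.02
position: [0.4765, -0.3361, 0.2922]
tcp_rot: [[-0.035, 0.999, 0.005], [0.999, 0.035, -0.003], [-0.003, 0.005, -1.0]]
wrist_force: [0.4, -0.6, -0.3]
gripper_width: 0.303
grip_force: 0.0
```

Call:
{"method": "move_arm", "body": {"increments": [{"tx":-0.8,"ty":0,"tz":-0.5,"ax":0,"ay":0,"az":0,"grip":0.7},{"tx":-1,"ty":0,"tz":0,"ax":0,"ay":0,"az":0,"grip":0.7},{"tx":-1,"ty":0,"tz":0,"ax":0,"ay":0,"az":0,"grip":0.7},{"tx":-1,"ty":0,"tz":0,"ax":0,"ay":0,"az":0,"grip":0.7},{"tx":0,"ty":0,"tz":0,"ax":0,"ay":0,"az":0,"grip":0.7}]}}

```text
time: 24.65
position: [0.4792, -0.4526, 0.3057]
tcp_rot: [[-0.031, 1.0, 0.003], [1.0, 0.031, -0.004], [-0.004, 0.003, -1.0]]
wrist_force: [0.1, 0.7, -0.0]
gripper_width: 0.299
grip_force: 0.0
```

Run:
```python
from h import *
np.set_printoptions(precision=4,suppress=True)
a,_,T,C=wsnap("w10");P=C.reshape(-1,3)
im,d=snap("side","s4");t,_=snap("top","t4");S=np.concatenate([P,cloud("side",d).reshape(-1,3)])
k=(abs(P[:,0]-.477)<.012)&(P[:,1]>-.37)&(P[:,1]<-.28)&(P[:,2]>.18)&(P[:,2]<.22);Q=P[k];print(k.sum(),Q.min(0),Q.max(0))
Q=Q[Q[:,2]>np.percentile(Q[:,2],95)-.004];print('plate top',cv2.minAreaRect((Q[:,:2]*1000).astype(np.float32)),Q.mean(0))
k=(abs(P[:,0]-.477)<.02)&(P[:,1]>-.37)&(P[:,1]<-.28)&(P[:,2]>.09)&(P[:,2]<.12);Q=P[k];print('plate low',k.sum(),Q.min(0) if k.any() else 0,Q.max(0) if k.any() else 0)
C2=cloud("side",d).reshape(-1,3);k=(abs(C2[:,0]-.46)<.05)&(C2[:,1]>.15)&(C2[:,1]<.3)
for z in(.15,.25):
    q=C2[k&(abs(C2[:,2]-z)<.005)];print('lid',z,np.median(q[:,1]))
cv2.imwrite('pics/fin.png',np.vstack([a[0:250,100:500],cv2.resize(im[140:290,170:410],(400,250))])[:,:,::-1])
```

```text
515 [ 0.4703 -0.3542  0.1822] [ 0.4798 -0.3048  0.2026]
plate top ((474.9416809082031, -329.4739685058594), (7.698510646820068, 49.61978530883789), 1.877384066581726) [ 0.4753 -0.3291  0.1994]
plate low 7 [ 0.4719 -0.3489  0.1066] [ 0.4788 -0.3486  0.108 ]
lid 0.15 0.2144376382892956
lid 0.25 0.23827420290358628
```

View pics/fin.png

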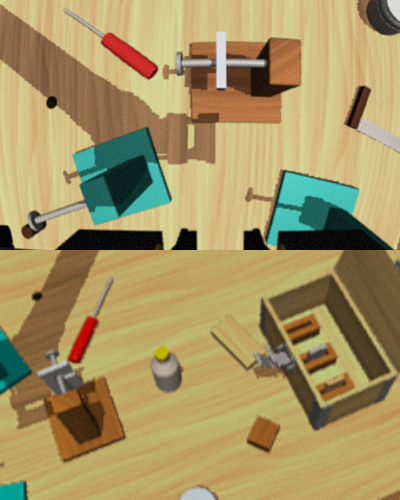

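The plate hangs upright across the middle of the pin at (221,60) in the upper picture. Its top measures 0.1994 m, so the seat is at 0.170 m, and it is about 2 mm off sideways. In the lower picture the case is open with the other two pieces still in their grooves, and nothing else has moved. I'll hand it in.

```bash
python3 -c "
from bench import manip
print(manip.hand_in())"
```

```text
the job is handed in; nothing more can be done
None
```

The job is handed in: the latch and lid are open, and the slotted plate hangs seated on the stand's pin, with everything else where it was in the last pictures; the hand-in returned no verdict.

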